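# Load-test a return spring against the reference line

## Robot

A 7-joint arm with a two-finger parallel gripper is mounted at the origin on a cart in front of the work surface, level with it; the furniture and walls round the work are solid. World frame = base frame: x ahead of the robot, y to its left, z up, the work surface at z = 0. Lengths are in m, angles in rad, forces in N, time in s.
With the tool pointing down it reaches from about 0.4 to 0.875 m from the base axis. Payload 6.5 kg.
Tool frame: the origin (TCP) lies between the finger pads; the fingertips stand manip.tip_extent ahead of it and the grasp point (between the pads) lies 11 mm behind it (manip.tip_extent is the distance from the TCP to the fingertips, in m); x points along the fingers, y is the direction in which the jaws open and shut, and the axes are right-handed (so a half turn about x gives the same grasp; the last joint's range is limited). The gripper opens to 85 mm and grips with 20 to 120 N. Pads are 22 mm wide; open, the fingers measure 114 mm over their backs; the gripper's body (76 mm by 85 mm) begins 54 mm behind the grasp point. The pads swing forward as they close: fully open they stand 13 mm farther back than shut.
Start: joints at [1.225, 0.536, -0.004, 1.538, 0.003, 1.067, -0.071], TCP at [0.18, -0.625, 0.239] pointing down, gripper open.
Joint ranges: [-2.7, 2.7], [-0.37, 2.16], [-1.27, 1.26], [0.24, 2.4], [-1.31, 4.45], [0.19, 1.91], [-2.76, 2.76]. Speed limits (rad/s): [2.39, 2.39, 3.14, 3.14, 3.14, 3.14, 3.14].

## Interface

Orientations are given as a 3x3 rotation matrix whose columns are the frame's x, y, z axes.
In Python, from rig import manip, eyes gives the robot as it stands.
- The arm moves only by the tool drive_tool, never from a script. Its argument "increments" is a list of rows, each a list of 2 entries, a list of its own where there are three numbers: the shift along the tool's x, y, z in mm, then the turn, a rotation vector about the tool's x, y, z in rad. In form: [[[tx, ty, tz], [ax, ay, az]], ...]. A call has exactly 10 rows; each row is the pose to reach, as a shift and turn from the pose commanded when the call began, along the tool's axes at that moment; what a row does not reach only later rows make up. A row lasts 1/8 s, in which the tool goes at most 62.5 mm and 10.7 degrees, less where a joint would pass 70% of its speed; a pose out of reach is approached as far as the arm can. A call with a gripper value outside its range is refused whole. "gripper" is the finger opening in mm, from 0 to 85.4, set as the call begins (left out, the last holds). The fingers move at their own pace and stop on an object; "force" is the grip in N (left out, the last holds). Time passes only in rows, so rows that repeat a pose let the fingers close, or fill a call up. It gives the time, the measured TCP pose, the force and the opening at its end, in the units of the state.
- manip.sense(): the state, without advancing time (a new reading comes with each control period).
- eyes.snapshot(name): name is "scene" or "top"; returns the picture (420x560x3 uint8, red, green, blue); there is no depth.
- eyes.calibration(name): a dict with "mtx" (3x3 intrinsics, pixels), "R" (3x3) and "t" (3): a world point X has camera coordinates R X + t. Camera axes: x right, y down, z forward; pixel columns grow to the right and rows downward; lengths in m; the calibration is good to about 2 mm. A picture is of the moment at which its call begins. calibration takes no time and is no camera call.
- manip.sign_off(): hands the job in, once; it reports no verdict.
The state is a dict: "time": time; "q": joint angles; "qd": joint speeds; "joint_efforts": joint torques, N m; "ee_pos": TCP position; "orientation": TCP orientation; "contact_force": force on the tool from outside, world axes, zero at the start; "torque": the same for the moment, N m; "gripper_width": finger opening in m.
Only numpy, scipy, OpenCV 4.12 (cv2) and the standard library are available. Lean on these libraries where they do the work, as an engineer would, in place of code of your own. Each camera call takes 0.05 s, during which the arm holds its last target.

## Task

Test the twin-coil spring unit that stands in the blue-marked bay of the rack: set it upright, centred, on the steel plate of the tester between the two clear guards (the rack leaves only its long sides free to hold and the guards only its short ends, so stand it on the worktop on the way and take it again the other way), then lower the brass weight gently, upright and centred, onto its white cap and let go. Then compare: if the top of the loaded cap stays above the red line on the guards, slide the black result grip all the way to the green end, and if it has sunk below the line, all the way to the red end. Leave the spring standing loaded in the tester, and leave the other spring, the beaker, the petri dish and the timer where they are.

Things in the scene. Friction and masses are not known exactly. Their poses are not given: they have to be found in the camera images.
- rack: aluminium rack, floor plate 75 x 152 x 8 mm, fixed; origin at the centre of its underside, y along the row of its two bays. Three end walls 5 mm thick, 30 mm wide in x, top 114 mm above the worktop, stand at y = -71.5, 0 and +71.5 mm; front and back (-x, +x) are open.
- bay_blue (a point): floor centre (8 mm above the worktop) of the bay with a blue tab on the front edge of the floor, at the rack's y = +36 mm. The spring unit standing here is the one to test; it is spring_1 or spring_2, it varies.
- bay_plain (a point): floor centre of the bay without tab, at the rack's y = -36 mm. The spring unit standing here stays. The worktop near the robot between rack and tester (about 0.43 m ahead of the robot and 0.1 m to its left) is free for putting things down.
- spring_1: twin-coil return spring unit, 98 mm tall unloaded, 36 mm (its x) by 56 mm (its y), 0.24 kg; origin at the centre of its underside, z up. Dark steel base 16 mm, two coils side by side 54 mm, white plastic cap 28 mm tall with a thin black line round it. Hold and lift it by the cap (captive; its centre is 84 mm above the origin). Under load the cap slides down by up to 30 mm.
- spring_2: second unit; looks, sizes and origin as spring_1. One of the two is weaker; it cannot be seen unloaded. In the rack the units' long sides lie along the rack's y, with about 5 mm to the end walls, so there they can be gripped only across the 36 mm.
- top_1 (a point): centre of the top face of spring_1's cap, 98 mm above its origin when unloaded; it moves with the cap. Axes as those of spring_1.
- top_2 (a point): the same for spring_2.
- tester: spring tester, fixed: grey base 150 x 120 mm, origin at the centre of its underside. Two clear guard panels, 5 mm thick, 50 mm long (x), 106 mm tall above the plate, 48 mm apart inside (y = +-24 mm); the channel between them runs along x, its ends are open. The unit stands with its long side along x, sticks out 3 mm at both ends, and goes in only when gripped there, across its 56 mm.
- plate (a point): centre of the steel plate's surface, 30 mm above the worktop, where the origin of the unit belongs. Axes as those of the tester.
- mark (a point): height of the red reference line on both guards, 83.5 mm above the plate (14.5 mm below the top of an unloaded cap). A sound unit's cap top stays 5 mm or more above it under the weight, a weak one's sinks 5 mm or more below it.
- weight: loose brass test weight, about 0.6 kg, 96 mm tall, round: body 38 mm in diameter up to 62 mm, neck, and a knob 25 mm in diameter from 75 to 96 mm to hold it by. Origin at the centre of its underside, z up. It goes between the guards (48 mm apart) onto the cap and sinks with it by up to 27 mm.
- verdict_base: result slider, fixed: aluminium track 40 x 170 x 14 mm, origin at the centre of its underside, track along its y; a green end block at +y (the end away from the robot) and a red end block at -y (the end near the robot), each 10 mm tall. The black grip on it is 28 mm across the track, 20 mm along it and 40 mm tall.
- verdict (a joint): travel of the black grip, m: 0 at the red end, 0.12 at the green end; starts near the middle, moves stiffly (about 1.5 N) and stays where it is left.
- verdict_top (a point): centre of the black grip's top, 54.5 mm above the worktop; moves with it. Its y axis points to the green end.
- beaker_11: small glass beaker 59 x 66 x 72 mm with yellow contents; origin at the centre of its underside; a bystander.
- petri_1: petri dish 70 mm in diameter, 16 mm tall; origin at the centre of its underside; a bystander.
- timer: bench timer 89 x 62 x 30 mm; origin at the centre of its underside; a bystander.

How it is judged:
By the outcome, as a careful person would: the job done as asked, in the order asked, and still so for the second after the job is handed in, with the robot touching nothing.
It also fails if it takes over 67 s, if anything falls off the work surface, if the arm or the gripper's body presses on something with over 40 N, if the wrist force passes 120 N, or if a joint passes its speed limit or range.

## Working session

There is one attempt and no reset: what is moved stays moved. The work goes in short steps, Python scripts to look and compute and a tool call to move; the robot and the scene stay as the last step left them, time stands still between calls to the robot, and variables do not carry over. Pictures are saved under pics/ and viewed, and the job is handed in when it is done.

Besides the shell and the picture viewer there is one more tool, called in YAML: its name, and indented under it one key for each argument. drive_tool: Moves the arm, as the interface text tells. Its arguments: {"type":"object","properties":{"increments":{"type":"array","items":{"type":"array"}},"gripper":{"type":"number"},"force":{"type":"number"}},"required":["increments"]}

```bash
ls; mkdir -p pics; python3 - <<'E'
from rig import manip, eyes
import cv2
s=manip.sense(); print({k:(v if not hasattr(v,'round') else v) for k,v in s.items()}, manip.tip_extent)
for n in("scene","top"):
    im=eyes.snapshot(n); cv2.imwrite(f'pics/{n}0.png',im[:,:,::-1]); print(n,eyes.calibration(n))
E
```

```text
pics
{'time': 0.0, 'q': array([ 1.22480487,  0.53717223, -0.0044152 ,  1.53888474,  0.00258969,
        1.06730749, -0.07116971]), 'qd': array([-8.71826641e-04,  2.91080762e-05, -6.76429558e-04, -1.27519831e-03,
       -2.50453933e-04, -2.48777452e-03, -1.02262466e-03]), 'joint_efforts': array([-5.95001126e-06, -5.83407927e+01,  1.04860581e+00, -2.59105504e+01,
        1.23568723e-02,  9.57268086e-03, -9.69861844e-06]), 'ee_pos': array([ 0.17929886, -0.62412746,  0.23840484]), 'orientation': array([[-6.13725810e-04,  2.76228823e-01, -9.61091703e-01],
       [ 1.65606145e-03, -9.61090285e-01, -2.76229473e-01],
       [-9.99998440e-01, -1.76115608e-03,  1.32394008e-04]]), 'contact_force': array([-0.42070471,  1.00796409, -0.16322737]), 'torque': array([-0.01359693,  0.00050599, -0.02829682]), 'gripper_width': 0.0855374014187053} 0.008
scene {'mtx': array([[410.33547098,   0.        , 278.35182133],
       [  0.        , 410.33547098, 208.42933684],
       [  0.        ,   0.        ,   1.        ]]), 'R': array([[-0.88273573, -0.46985263,  0.00401803],
       [-0.32884722,  0.61166862, -0.71952832],
       [ 0.33561457, -0.63647468, -0.69445147]]), 't': array([0.44969398, 0.28431584, 0.94300829])}
top {'mtx': array([[544.33953821,   0.        , 286.14119485],
       [  0.        , 544.33953821, 201.95286262],
       [  0.        ,   0.        ,   1.        ]]), 'R': array([[ 0.0170468 , -0.99983064,  0.00693551],
       [-0.99253723, -0.0177593 , -0.12064186],
       [ 0.1207446 , -0.00482719, -0.99267187]]), 't': array([-0.06366929,  0.5346423 ,  1.70373105])}
```

View pics/scene0.png

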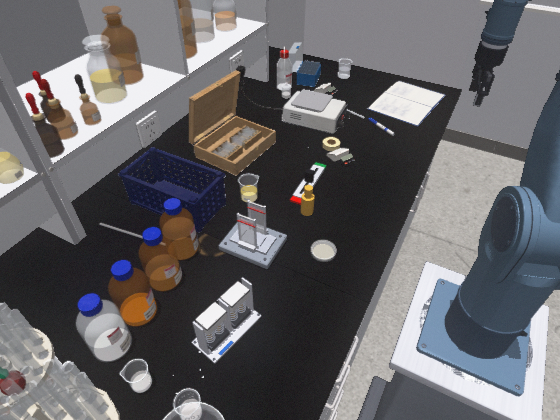

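View pics/top0.png

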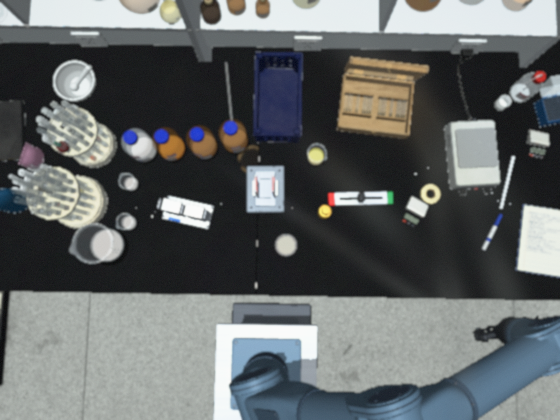

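```bash
python3 - <<'E'
import cv2
a=cv2.imread('pics/scene0.png'); b=cv2.imread('pics/top0.png')
cv2.imwrite('pics/s_c1.png',cv2.resize(a[150:360,180:360],None,fx=3.3,fy=2.8*1.0,interpolation=cv2.INTER_CUBIC)[:600,:800])
cv2.imwrite('pics/t_c1.png',cv2.resize(b[135:265,140:300],None,fx=4.6,fy=4.6,interpolation=cv2.INTER_CUBIC)[:600,:800])
cv2.imwrite('pics/t_c2.png',cv2.resize(b[135:265,290:450],None,fx=4.6,fy=4.6,interpolation=cv2.INTER_CUBIC)[:600,:800])
E
```

```text
(no output)
```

View pics/s_c1.png

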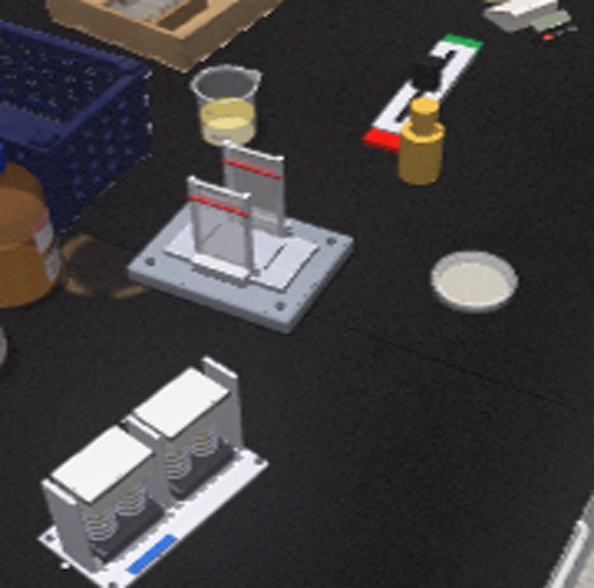

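View pics/t_c1.png

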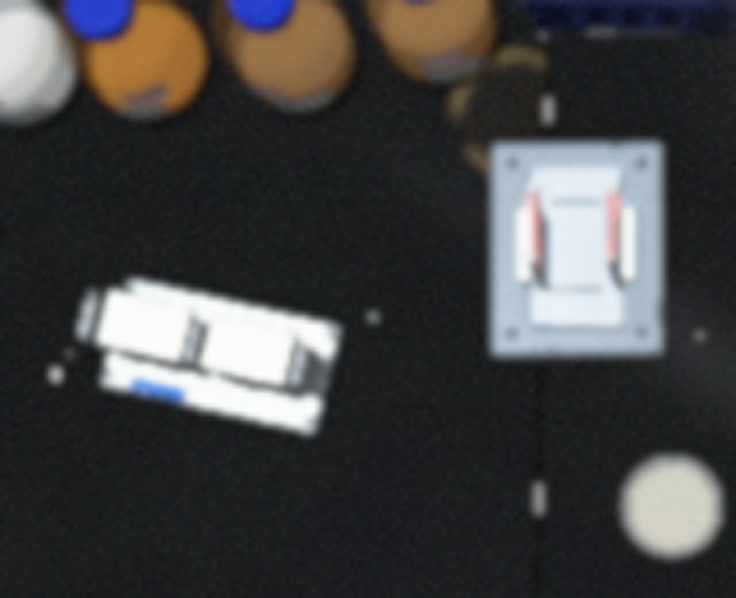

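View pics/t_c2.png

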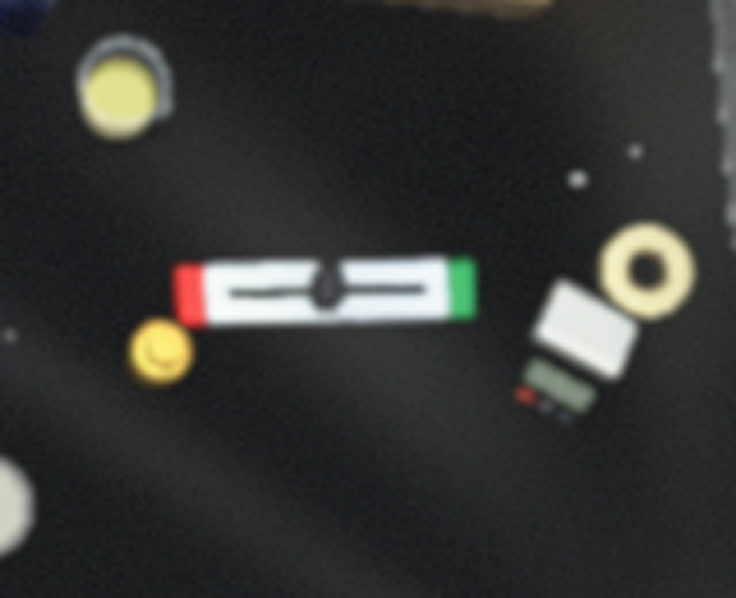

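```bash
cat > h.py <<'E'
import numpy as np, cv2
from rig import manip, eyes
C={n:eyes.calibration(n) for n in("scene","top")}
def ray(n,uv):
    c=C[n]; uv=np.atleast_2d(uv).astype(float)
    d=np.c_[uv,np.ones(len(uv))]@np.linalg.inv(c['mtx']).T@c['R']
    return -c['R'].T@c['t'], d
def plane(n,uv,z):
    o,d=ray(n,uv); return o+d*((z-o[2])/d[:,2])[:,None]
def proj(n,X):
    c=C[n]; p=np.atleast_2d(X)@c['R'].T+c['t']; p=p@c['mtx'].T; return p[:,:2]/p[:,2:]
def cen(m):
    M=cv2.moments(m.astype(np.uint8),True); return np.array([M['m10'],M['m01']])/M['m00'],M['m00']
def blobs(m,roi,mina=15):
    x0,y0,x1,y1=roi; k=np.zeros(m.shape,np.uint8); k[y0:y1,x0:x1]=m[y0:y1,x0:x1]
    cs,_=cv2.findContours(k*255,cv2.RETR_EXTERNAL,cv2.CHAIN_APPROX_NONE)
    out=[]
    for c in cs:
        if cv2.contourArea(c)<mina: continue
        f=np.zeros(m.shape,np.uint8); cv2.drawContours(f,[c],-1,1,-1)
        out.append((cen(f)[0],cv2.contourArea(c),cv2.minAreaRect(c),c))
    return out
E
python3 - <<'E'
from h import *
np.set_printoptions(precision=4,suppress=True)
t=cv2.imread('pics/top0.png'); s=cv2.imread('pics/scene0.png')
ht=cv2.cvtColor(t,cv2.COLOR_BGR2HSV); hs=cv2.cvtColor(s,cv2.COLOR_BGR2HSV)
print('top rows cap'); g=t.min(2)
for v in range(194,226): print(v,' '.join('%3d'%x for x in g[v,155:216]))
E
```

```text
top rows cap
194  25  29  26  26  29  27  27  27  28  29  26  29  35  43  45  42  35  32  27  27  31  23  27  24  29  27  29  28  28  28  26  30  30  30  28  27  28  30  31  28  25  27  28  28  28  30  29  28  27  28  28  29  25  27  30  29  29  28  28  29  30
195  26  27  24  29  25  30  27  26  27  31  28  41  66  93 110 106  90  70  55  47  42  37  28  27  25  28  28  27  29  29  25  26  28  28  31  30  31  30  28  28  29  26  30  28  28  28  29  29  30  25  30  31  29  28  30  27  26  27  29  32  28
196  28  24  23  26  31  32  27  30  34  43  44  59 104 146 175 184 166 146 133 122 108  86  63  54  47  40  29  28  29  25  25  24  30  31  24  28  28  28  30  30  28  28  29  26  31  27  25  30  28  29  24  29  28  29  26  32  29  30  25  28  27
197  28  25  25  36  51  57  44  47  77 103 107 103 126 168 210 229 228 221 214 207 190 162 137 126 113  90  69  56  51  42  36  27  27  24  29  26  32  28  28  31  27  28  32  32  26  28  29  28  30  28  29  26  28  30  26  29  28  27  26  28  31
198  27  25  30  54  85  91  68  76 137 180 191 174 173 192 221 236 241 241 242 242 236 228 219
[... 6148 characters left out ...]
  27  28  29  28  26  28  27  25  30  26  32  30  36  49  68  96 123 142 170 194 209 218 227 236 245 246 247 247 248 249 250 249 249 249 249 249 249 249 248 247 248 249 249 235 174  93  38  24  28  26  25
224  26  25  29  26  25  27  27  26  23  23  25  28  25  26  26  28  27  28  29  29  25  26  28  28  30  41  50  67  92 109 122 134 154 180 203 214 223 230 239 245 246 247 249 249 250 249 249 249 250 250 249 248 245 226 152  76  34  30  31  28  28
225  24  31  27  28  24  24  31  24  26  32  29  27  26  25  26  27  24  28  26  23  26  30  27  28  26  27  26  29  40  45  50  58  76  99 119 128 142 163 191 208 220 230 241 246 247 247 247 248 249 249 246 237 223 182 120  54  27  28  28  27  26
```

```bash
python3 - <<'E'
from h import *
np.set_printoptions(precision=4,suppress=True)
t=cv2.imread('pics/top0.png'); s=cv2.imread('pics/scene0.png')
def rects(name,im,roi,thr,z,mina=100):
    m=(im.min(2)>thr).astype(np.uint8)
    for c,a,r,ct in blobs(m,roi,mina):
        P=plane(name,ct[:,0,:],z)[:,:2]
        rr=cv2.minAreaRect((P*1000).astype(np.float32)); Q=(P*1000).astype(np.float32)
        mc=cv2.moments(Q.reshape(-1,1,2)); 
        print(name,thr,'px',c,a,'rect mm',np.round(rr[0],1),np.round(rr[1],1),round(rr[2],1),'cen',round(mc['m10']/mc['m00'],1),round(mc['m01']/mc['m00'],1))
for thr in (170,190,210,225): rects('scene',s,(185,275,270,360),thr,.106)
print('tester base');
for thr in(90,110): rects('top',t,(235,155,295,225),thr,.02,500)
print('scene base')
E
```

```text
scene 170 px [231.496  335.5694] 417.0 rect mm [464.9 308.1] [138.   63.4] 77.7 cen 445.2 309.3
scene 170 px [210.4596 315.1035] 365.0 rect mm [511.7 296.5] [55.1 35.2] 77.9 cen 511.6 296.4
scene 170 px [233.6504 293.729 ] 329.5 rect mm [497.8 230.5] [61.8 34.9] 77.8 cen 497.3 228.4
scene 190 px [231.6225 335.7258] 354.5 rect mm [464.5 306.3] [132.5  63.4] 77.7 cen 444.8 309.6
scene 190 px [210.5195 315.0961] 354.5 rect mm [511.5 296.3] [54.7 34.3] 78.0 cen 511.5 296.3
scene 190 px [234.2917 293.2798] 306.5 rect mm [496.9 227.2] [54.8 34.4] 78.1 cen 496.9 227.6
scene 210 px [235.1462 334.7415] 312.0 rect mm [442.9 310.6] [131.8  26. ] 74.4 cen 441.0 305.6
scene 210 px [210.392  315.0373] 344.0 rect mm [511.8 296.3] [54.1 33.8] 78.0 cen 511.8 296.3
scene 210 px [234.2317 293.2409] 299.0 rect mm [497.4 227.2] [54.3 34.1] 79.1 cen 497.1 227.6
scene 225 px [235.9472 333.9111] 292.0 rect mm [443.5 310.4] [131.5  19. ] 77.1 cen 440.5 303.1
scene 225 px [210.2486 314.9834] 331.0 rect mm [511.9 296.3] [53.6 33.2] 78.0 cen 512.2 296.3
scene 225 px [234.2753 293.1108] 287.0 rect mm [497.2 227.3] [53.6 33. ] 78.0 cen 497.2 227.3
tester base
top 90 px [264.5263 188.64  ] 1668.0 rect mm [578.4  16.3] [149.7 119.7] 1.1 cen 579.6 16.0
top 110 px [264.9565 188.4841] 1619.5 rect mm [580.   16.3] [146.5 119.7] 1.0 cen 580.2 14.6
scene base
```

```bash
python3 - <<'E'
import cv2
a=cv2.imread('pics/scene0.png')
cv2.imwrite('pics/s_c2.png',cv2.resize(a[270:365,185:270],None,fx=6,fy=6,interpolation=cv2.INTER_NEAREST))
cv2.imwrite('pics/s_c3.png',cv2.resize(a[195:270,215:295],None,fx=7,fy=7,interpolation=cv2.INTER_NEAREST))
E
```

```text
(no output)
```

View pics/s_c2.png

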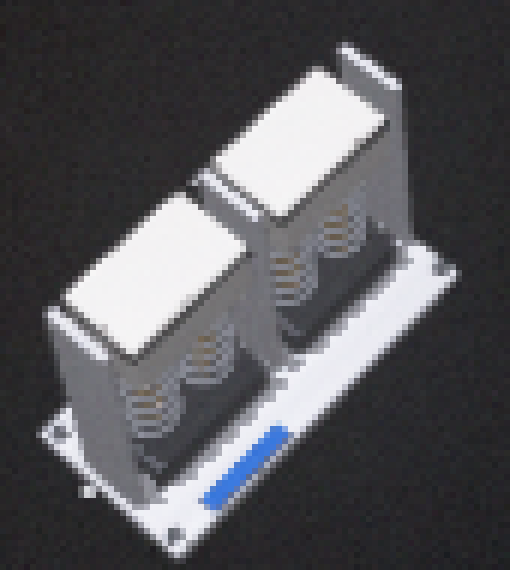

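View pics/s_c3.png

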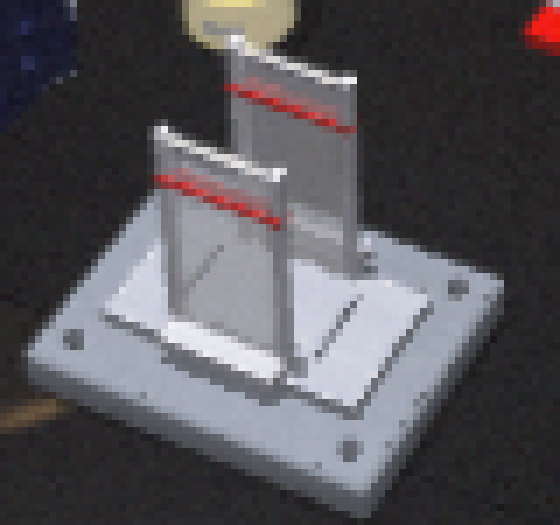

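```bash
python3 - <<'E'
from h import *
np.set_printoptions(precision=1,suppress=True)
t=cv2.imread('pics/top0.png'); s=cv2.imread('pics/scene0.png')
for n in C: print(n,'cam',-C[n]['R'].T@C[n]['t']*1000)
th=78*np.pi/180; l=np.array([np.cos(th),np.sin(th)]); w=np.array([-l[1],l[0]])
c=np.array([.5117,.2964])
for a,b in((1,1),(1,-1),(-1,-1),(-1,1)):
    p=c+a*.028*l+b*.018*w; print('top px corner',proj('top',[*p,.106]))
# tester from scene: base outline -> quad approx
g=s.min(2)
for thr in (95,120,140,215):
    for cc,a,r,ct in blobs((g>thr).astype(np.uint8),(214,195,292,272),150):
        hull=cv2.convexHull(ct); q=cv2.approxPolyDP(hull,4,True)[:,0,:]
        print(thr,a,cc,q.tolist())
gt=t.min(2)
for thr in (90,200,215):
    for cc,a,r,ct in blobs((gt>thr).astype(np.uint8),(240,160,292,220),60):
        print('top',thr,a,cc,r)
for nm,im in(('top',t),('scene',s)):
    h=cv2.cvtColor(im,cv2.COLOR_BGR2HSV)
    m=(((h[...,0]<8)|(h[...,0]>172))&(h[...,1]>60)&(h[...,2]>90)).astype(np.uint8)
    for cc,a,r,ct in blobs(m,(214,150,292,272),3): print(nm,'red',cc,a,r)
E
```

```text
scene cam [174.  637.6 857.6]
top cam [ 326.   -45.9 1756.2]
top px corner [[160.7 208.5]]
top px corner [[163.7 197.1]]
top px corner [[181.5 201.2]]
top px corner [[178.6 212.6]]
95 1958.5 [253.1 238.4] [[237, 213], [249, 209], [265, 214], [286, 235], [267, 265], [219, 246]]
95 167.5 [252.9 202.3] [[241, 195], [256, 195], [265, 212], [249, 207]]
120 1559.0 [253.1 242.1] [[219, 245], [237, 222], [286, 235], [267, 264]]
140 1337.5 [252.9 243. ] [[219, 245], [237, 223], [286, 235], [266, 264]]
top 90 1668.0 [264.5 188.6] ((264.5, 188.99998474121094), (36.99999237060547, 45.99999237060547), 0.0)
top 200 472.0 [265.  188.1] ((264.5, 188.0), (34.0, 19.0), 90.0)
top 215 382.5 [265.1 188.7] ((265.0, 188.0), (32.0, 18.0), 90.0)
scene red [245.6 222.5] 30.5 ((245.91094970703125, 222.40411376953125), (18.375459671020508, 2.9260287284851074), 20.556047439575195)
scene red [255.7 209.5] 30.0 ((256.17242431640625, 209.5689697265625), (18.9409236907959, 3.156820774078369), 21.801406860351562)
scene red [290.6 199. ] 3.0 ((290.5, 199.0), (4.0, 1.0), 90.0)
```

```bash
python3 - <<'E'
from h import *
np.set_printoptions(precision=1,suppress=True)
print('red lines', plane('scene',[[245.75,222.45],[255.9,209.55]],.1135)*1000)
for z in(.02,.026,.03):print('base corners scene',z, plane('scene',[[219,245.3],[286,235.3],[266.5,264.3]],z)[:,:2].tolist())
print('base c from diag .028', plane('scene',[[219,245.3],[286,235.3]],.028).mean(0)*1000)
print('top base', plane('top',[[264.5,189],[265,188.2]],.028)*1000)
# guard feet/tops: print scene crop
s=cv2.imread('pics/scene0.png'); h=cv2.cvtColor(s,cv2.COLOR_BGR2HSV)
m=((h[...,0]<8)|(h[...,0]>172))&(h[...,1]>60)&(h[...,2]>90)
for roi in((214,212,262,232),(240,200,275,220)):
    k=np.zeros(m.shape,bool); x0,y0,x1,y1=roi;k[y0:y1,x0:x1]=m[y0:y1,x0:x1]
    v,u=np.nonzero(k); print(u.min(),v[u==u.min()],u.max(),v[u==u.max()])
    e=plane('scene',[[u.min()-.3,v[u==u.min()].mean()],[u.max()+.3,v[u==u.max()].mean()]],.1135)*1000; print(e, np.degrees(np.arctan2(*(e[1]-e[0])[1::-1])), np.linalg.norm(e[1]-e[0]))
# weight, beaker etc in scene & top
t=cv2.imread('pics/top0.png'); ht=cv2.cvtColor(t,cv2.COLOR_BGR2HSV)
def col(hsv,lo,hi,roi,mina=5):
    m=cv2.inRange(hsv,lo,hi)//255
    return [(c,a,r[0],r[1]) for c,a,r,_ in blobs(m,roi,mina)]
print('w top',col(ht,(15,100,80),(35,255,255),(310,200,340,220)))
print('w scene',col(h,(12,100,50),(35,255,255),(295,180,320,220)))
for nm,lo,hi in(('red',(0,120,100),(8,255,255)),('grn',(50,80,60),(85,255,255))):
    print(nm,col(ht,lo,hi,(320,185,400,215)),col(h,lo,hi,(285,155,335,210)))
E
```

```text
red lines [[582.1  39.4 113.5]
 [583.1 -13.  113.5]]
base corners scene 0.02 [[0.6522252849202408, 0.07133349147831969], [0.5101886152300854, -0.0460634026120067], [0.5083079260092906, 0.06725457660182144]]
base corners scene 0.026 [[0.648799551401259, 0.07538953189358255], [0.5077802878806299, -0.04116645030693922], [0.5059130700036815, 0.07133983421268164]]
base corners scene 0.03 [[0.6465157290552711, 0.07809355883709113], [0.5061747363143261, -0.03790181543689408], [0.5043164993332754, 0.07406333928658837]]
base c from diag .028 [577.3  18.6  28. ]
top base [[576.8  15.8  28. ]
 [579.4  14.2  28. ]]
237 [220] 261 [212]
[[606.8  42.9 113.5]
 [566.2 -11.8 113.5]] -126.57523585047427 68.08253641787769
240 [219] 265 [213]
[[602.   36.3 113.5]
 [555.3 -13.5 113.5]] -133.17950968633664 68.20843462164258
w top [(array([324.5, 210.9]), 148.5, (324.5, 211.0), (14.0, 13.0))]
w scene [(array([307.4, 200.9]), 310.5, (307.4137878417969, 200.0345001220703), (13.121186256408691, 30.39464569091797))]
red [(array([330.5, 198.5]), 68.5, (330.3823547363281, 198.97059631347656), (14.112156867980957, 6.2891130447387695))] [(array([295.5, 199.5]), 48.5, (295.5, 199.5), (11.384199142456055, 5.692099571228027))]
grn [(array([390.4, 197.3]), 66.0, (390.5, 197.0), (14.0, 5.0))] [(array([320.2, 164.3]), 24.5, (320.0000305175781, 164.0), (12.016656875610352, 3.1622776985168457))]
```

```bash
cat > plan.py <<'E'
import numpy as np, json, os
P='cmd.json'
def load(): 
    return json.load(open(P)) if os.path.exists(P) else dict(p=[180,-625,239],phi=-73.96)
def d2t(d,phi):
    c,s=np.cos(np.radians(phi)),np.sin(np.radians(phi))
    return [-d[2], d[0]*c+d[1]*s, d[0]*s-d[1]*c]
def rows(wps,save=True,n=10):
    """wps: list of (x,y,z mm,phi deg,nrows). prints 10 rows, saves the final pose"""
    st=load(); p0=np.array(st['p'],float); f0=st['phi']; p=p0;f=f0; out=[]
    for x,y,z,ph,k in wps:
        q=np.array([x,y,z],float)
        for i in range(1,k+1):
            pp=p+(q-p)*i/k; ff=f+(ph-f)*i/k
            out.append([[round(v,0 if i<k else 1) for v in d2t(pp-p0,f0)],[round(-np.radians(ff-f0),3),0,0]])
        p=q;f=ph
    while len(out)<n: out.append(out[-1])
    assert len(out)==n,len(out)
    print(json.dumps(out))
    # resulting pose
    a=out[-1]; c,s=np.cos(np.radians(f0)),np.sin(np.radians(f0)); t=a[0]
    pf=p0+np.array([t[1]*c+t[2]*s,t[1]*s-t[2]*c,-t[0]])
    if save: json.dump(dict(p=pf.tolist(),phi=f0-np.degrees(a[1][0])),open(P,'w'))
    print('end',pf.round(1))
E
python3 - <<'E'
from h import *
np.set_printoptions(precision=1,suppress=True)
print('weight top', plane('top',[[324.5,210.9]],.09)*1000, 'scene mid z', plane('scene',[[307.4,200.9]],.042)*1000)
for z in(.096,.062): print(proj('top',[.5,-.16,z]))
print('petri',plane('top',[[140+671/4.6,135+506/4.6]],.016)*1000)
print('slider ends z.024 top',plane('top',[[330.5,198.5],[390.4,197.3]],.024)*1000, 'scene',plane('scene',[[295.5,199.5],[320.2,164.3]],.024)*1000)
from plan import rows
rows([(450,-400,240,-60,6),(475,-200,240,-45,4)])
rows([(510,0,230,-28,4),(512,296,180,-12,6)])
E
```

```text
weight top [[ 503.1 -172.6   90. ]] scene mid z [[ 508.3 -178.1   42. ]]
[[320.5 211.6]]
[[319.8 212.7]]
petri [[399.4 -55.9  16. ]]
slider ends z.024 top [[ 550.4 -196.5   24. ]
 [ 557.8 -389.1   24. ]] scene [[ 549.7 -184.7   24. ]
 [ 553.8 -376.5   24. ]]
[[[-0.0, -24.0, -54.0], [-0.041, 0, 0]], [[-0.0, -47.0, -107.0], [-0.081, 0, 0]], [[-0.0, -71.0, -161.0], [-0.122, 0, 0]], [[-1.0, -94.0, -214.0], [-0.162, 0, 0]], [[-1.0, -118.0, -268.0], [-0.203, 0, 0]], [[-1.0, -141.6, -321.7], [-0.244, 0, 0]], [[-1.0, -188.0, -341.0], [-0.309, 0, 0]], [[-1.0, -234.0, -361.0], [-0.375, 0, 0]], [[-1.0, -281.0, -381.0], [-0.44, 0, 0]], [[-1.0, -326.9, -400.9], [-0.505, 0, 0]]]
end [ 475.  -200.1  240. ]
[[[2.0, -29.0, -42.0], [-0.074, 0, 0]], [[5.0, -58.0, -83.0], [-0.149, 0, 0]], [[8.0, -88.0, -125.0], [-0.223, 0, 0]], [[10.0, -116.8, -166.2], [-0.297, 0, 0]], [[18.0, -151.0, -201.0], [-0.344, 0, 0]], [[27.0, -186.0, -236.0], [-0.39, 0, 0]], [[35.0, -221.0, -271.0], [-0.437, 0, 0]], [[43.0, -255.0, -307.0], [-0.483, 0, 0]], [[52.0, -290.0, -342.0], [-0.53, 0, 0]], [[60.0, -324.7, -376.8], [-0.576, 0, 0]]]
end [512. 296. 180.]
```

drive_tool:
  increments:
    - [[0, -24, -54], [-0.041, 0, 0]]
    - [[0, -47, -107], [-0.081, 0, 0]]
    - [[0, -71, -161], [-0.122, 0, 0]]
    - [[-1, -94, -214], [-0.162, 0, 0]]
    - [[-1, -118, -268], [-0.203, 0, 0]]
    - [[-1, -141.6, -321.7], [-0.244, 0, 0]]
    - [[-1, -188, -341], [-0.309, 0, 0]]
    - [[-1, -234, -361], [-0.375, 0, 0]]
    - [[-1, -281, -381], [-0.44, 0, 0]]
    - [[-1, -326.9, -400.9], [-0.505, 0, 0]]
  gripper: 85
  force: 40

```text
time: 1.35
ee_pos: [0.4743, -0.1981, 0.2401]
orientation: [[-0.0, 0.708, -0.706], [0.0, -0.706, -0.708], [-1.0, -0.0, 0.0]]
contact_force: [0.7, -0.2, -0.9]
gripper_width: 0.0854
```

drive_tool:
  increments:
    - [[2, -29, -42], [-0.074, 0, 0]]
    - [[5, -58, -83], [-0.149, 0, 0]]
    - [[8, -88, -125], [-0.223, 0, 0]]
    - [[10, -116.8, -166.2], [-0.297, 0, 0]]
    - [[18, -151, -201], [-0.344, 0, 0]]
    - [[27, -186, -236], [-0.39, 0, 0]]
    - [[35, -221, -271], [-0.437, 0, 0]]
    - [[43, -255, -307], [-0.483, 0, 0]]
    - [[52, -290, -342], [-0.53, 0, 0]]
    - [[60, -324.7, -376.8], [-0.576, 0, 0]]

```text
time: 2.6
ee_pos: [0.5114, 0.2974, 0.1796]
orientation: [[-0.001, 0.978, -0.207], [-0.001, -0.207, -0.978], [-1.0, -0.0, 0.001]]
contact_force: [1.2, 0.3, 0.1]
gripper_width: 0.085
```

```bash
python3 - <<'E'
from h import *
s=manip.sense(); np.set_printoptions(precision=4,suppress=True); print(s['time'],s['ee_pos'],s['orientation'],s['q'])
for n in("scene","top"):
    im=eyes.snapshot(n)[:,:,::-1]; cv2.imwrite(f'pics/{n}1.png',im)
a=cv2.imread('pics/scene1.png'); b=cv2.imread('pics/top1.png')
cv2.imwrite('pics/c1.png',np.hstack([cv2.resize(a[220:370,160:300],None,fx=3.5,fy=3.5),cv2.resize(b[160:250,130:200],(408,525))])[:600,:800])
E
```

```text
2.6 [0.5114 0.2974 0.1796] [[-0.0006  0.9783 -0.2072]
 [-0.0006 -0.2072 -0.9783]
 [-1.     -0.0004  0.0007]] [-0.2293  0.562  -0.5118  1.7257  0.3289  0.941  -1.0804]
```

View pics/c1.png

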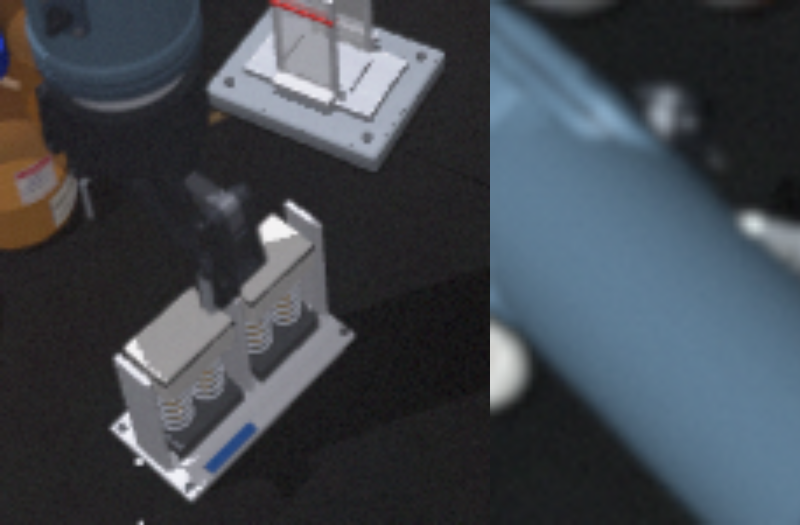

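```bash
python3 - <<'E'
from h import *
c,s=.978,-.208
for d in(0,.0427,-.0427): print(d,proj('scene',[.5114+d*c,.2974+d*s,.172+.013]))
E
python3 - <<'E'
import cv2
a=cv2.imread('pics/scene1.png'); cv2.imwrite('pics/c2.png',cv2.resize(a[250:350,175:275],None,fx=6,fy=6))
E
```

```text
0 [[205.88718965 293.36188971]]
0.0427 [[191.20488122 281.68500023]]
-0.0427 [[221.31260851 305.62977742]]
```

View pics/c2.png

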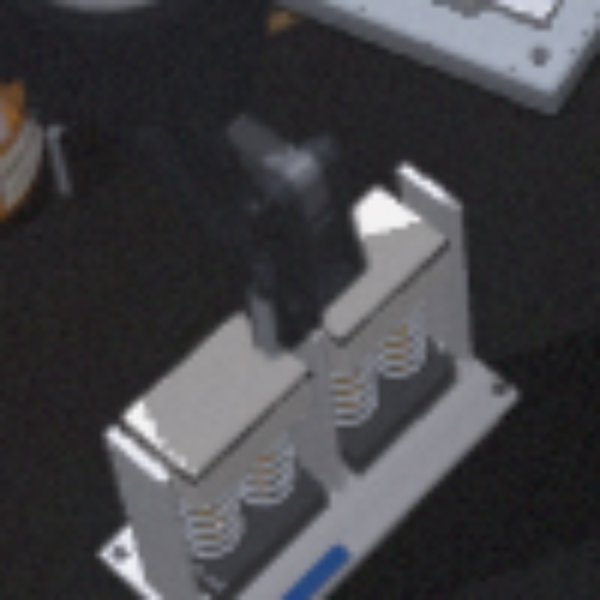

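drive_tool:
  increments:
    - [[20, 0, 0], [0, 0, 0]]
    - [[40, 0, 0], [0, 0, 0]]
    - [[60, 0, 0], [0, 0, 0]]
    - [[75, 0, 0], [0, 0, 0]]
    - [[85, 0, 0], [0, 0, 0]]
    - [[92, 0, 0], [0, 0, 0]]
    - [[97, 0, 0], [0, 0, 0]]
    - [[98, 0, 0], [0, 0, 0]]
    - [[98, 0, 0], [0, 0, 0]]
    - [[98, 0, 0], [0, 0, 0]]

```text
time: 3.95
ee_pos: [0.5119, 0.2964, 0.0827]
orientation: [[0.001, 0.978, -0.208], [0.0, -0.208, -0.978], [-1.0, 0.001, -0.0]]
contact_force: [0.4, -0.7, -0.4]
gripper_width: 0.0852
```

drive_tool:
  increments:
    - [[0, 0, 0], [0, 0, 0]]
    - [[0, 0, 0], [0, 0, 0]]
    - [[0, 0, 0], [0, 0, 0]]
    - [[0, 0, 0], [0, 0, 0]]
    - [[0, 0, 0], [0, 0, 0]]
    - [[0, 0, 0], [0, 0, 0]]
    - [[0, 0, 0], [0, 0, 0]]
    - [[0, 0, 0], [0, 0, 0]]
    - [[0, 0, 0], [0, 0, 0]]
    - [[0, 0, 0], [0, 0, 0]]
  gripper: 20
  force: 40

```text
time: 5.2
ee_pos: [0.5116, 0.2962, 0.0823]
orientation: [[-0.0, 0.978, -0.208], [-0.0, -0.208, -0.978], [-1.0, -0.0, 0.0]]
contact_force: [-0.1, 0.3, 1.3]
gripper_width: 0.0354
```

```bash
python3 - <<'E'
from plan import *
st=load(); st['p'][2]-=98; json.dump(st,open(P,'w'))
rows([(512,296,97,-12,1),(512,296,200,-12,3),(448,150,200,-65,6)])
rows([(430,110,150,-89,4),(430,110,82,-89,2),(430,110,75,-89,2),(430,110,74,-89,1)])
E
```

```text
[[[-15.0, -0.0, -0.0], [-0.0, 0, 0]], [[-49.0, -0.0, -0.0], [-0.0, 0, 0]], [[-84.0, -0.0, -0.0], [-0.0, 0, 0]], [[-118.0, -0.0, -0.0], [-0.0, 0, 0]], [[-118.0, -5.0, 26.0], [0.154, 0, 0]], [[-118.0, -11.0, 52.0], [0.308, 0, 0]], [[-118.0, -16.0, 78.0], [0.462, 0, 0]], [[-118.0, -21.0, 104.0], [0.616, 0, 0]], [[-118.0, -27.0, 130.0], [0.77, 0, 0]], [[-118.0, -32.2, 156.1], [0.925, 0, 0]]]
end [448. 150. 200.]
[[[12.0, 7.0, 8.0], [0.105, 0, 0]], [[25.0, 14.0, 17.0], [0.209, 0, 0]], [[38.0, 21.0, 25.0], [0.314, 0, 0]], [[50.0, 28.6, 33.2], [0.418, 0, 0]], [[84.0, 29.0, 33.0], [0.418, 0, 0]], [[118.0, 28.6, 33.2], [0.418, 0, 0]], [[122.0, 29.0, 33.0], [0.418, 0, 0]], [[125.0, 28.6, 33.2], [0.418, 0, 0]], [[126.0, 28.6, 33.2], [0.418, 0, 0]], [[126.0, 28.6, 33.2], [0.418, 0, 0]]]
end [430.  110.1  74. ]
```

drive_tool:
  increments:
    - [[-15, 0, 0], [0, 0, 0]]
    - [[-49, 0, 0], [0, 0, 0]]
    - [[-84, 0, 0], [0, 0, 0]]
    - [[-118, 0, 0], [0, 0, 0]]
    - [[-118, -5, 26], [0.154, 0, 0]]
    - [[-118, -11, 52], [0.308, 0, 0]]
    - [[-118, -16, 78], [0.462, 0, 0]]
    - [[-118, -21, 104], [0.616, 0, 0]]
    - [[-118, -27, 130], [0.77, 0, 0]]
    - [[-118, -32.2, 156.1], [0.925, 0, 0]]

```text
time: 6.45
ee_pos: [0.4471, 0.1495, 0.2009]
orientation: [[0.0, 0.418, -0.909], [0.0, -0.909, -0.418], [-1.0, 0.0, -0.001]]
contact_force: [0.1, -0.0, -2.1]
gripper_width: 0.0353
```

```bash
python3 - <<'E'
from h import *
print(manip.sense()['ee_pos'],manip.sense()['gripper_width'])
im=eyes.snapshot('scene')[:,:,::-1]; cv2.imwrite('pics/scene2.png',im)
E
```

```text
[0.44713197 0.14948617 0.20094753] 0.03530571031879154
```

View pics/scene2.png

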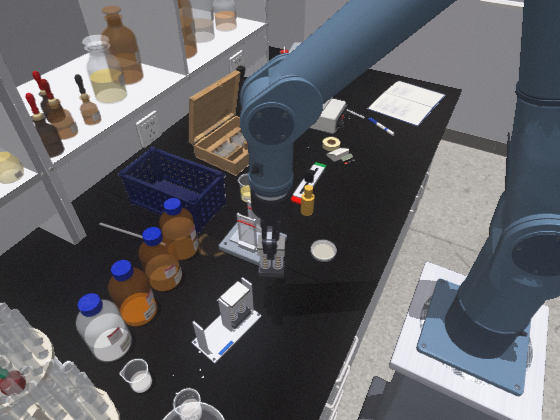

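drive_tool:
  increments:
    - [[12, 7, 8], [0.105, 0, 0]]
    - [[25, 14, 17], [0.209, 0, 0]]
    - [[38, 21, 25], [0.314, 0, 0]]
    - [[50, 28.6, 33.2], [0.418, 0, 0]]
    - [[84, 28.6, 33.2], [0.418, 0, 0]]
    - [[110, 28.6, 33.2], [0.418, 0, 0]]
    - [[120, 28.6, 33.2], [0.418, 0, 0]]
    - [[125, 28.6, 33.2], [0.418, 0, 0]]
    - [[126, 28.6, 33.2], [0.418, 0, 0]]
    - [[126, 28.6, 33.2], [0.418, 0, 0]]

```text
time: 7.75
ee_pos: [0.4301, 0.1105, 0.0749]
orientation: [[0.001, 0.018, -1.0], [0.0, -1.0, -0.018], [-1.0, -0.0, -0.001]]
contact_force: [0.3, 0.5, -1.9]
gripper_width: 0.0354
```

drive_tool:
  increments:
    - [[0.5, 0, 0], [0, 0, 0]]
    - [[1, 0, 0], [0, 0, 0]]
    - [[1.5, 0, 0], [0, 0, 0]]
    - [[2, 0, 0], [0, 0, 0]]
    - [[2, 0, 0], [0, 0, 0]]
    - [[2, 0, 0], [0, 0, 0]]
    - [[2, 0, 0], [0, 0, 0]]
    - [[2, 0, 0], [0, 0, 0]]
    - [[2, 0, 0], [0, 0, 0]]
    - [[2, 0, 0], [0, 0, 0]]

```text
time: 9.0
ee_pos: [0.4299, 0.1105, 0.0724]
orientation: [[0.001, 0.018, -1.0], [0.0, -1.0, -0.018], [-1.0, -0.0, -0.001]]
contact_force: [2.8, 0.6, 2.8]
gripper_width: 0.0352
```

drive_tool:
  increments:
    - [[0, 0, 0], [0, 0, 0]]
    - [[0, 0, 0], [0, 0, 0]]
    - [[0, 0, 0], [0, 0, 0]]
    - [[0, 0, 0], [0, 0, 0]]
    - [[0, 0, 0], [0, 0, 0]]
    - [[-15, 0, 0], [0, 0, 0]]
    - [[-40, 0, 0], [0, 0, 0]]
    - [[-70, 0, 0], [-0.18, 0, 0]]
    - [[-90, 0, 0], [-0.36, 0, 0]]
    - [[-90, 0, 0], [-0.54, 0, 0]]
  gripper: 85

```text
time: 10.25
ee_pos: [0.4309, 0.1106, 0.1648]
orientation: [[0.004, 0.534, -0.845], [0.001, -0.845, -0.534], [-1.0, 0.002, -0.004]]
contact_force: [0.8, 0.6, -0.3]
gripper_width: 0.0849
```

```bash
python3 - <<'E'
from h import *
for n in("scene","top"):
    im=eyes.snapshot(n)[:,:,::-1]; cv2.imwrite(f'pics/{n}3.png',im)
a=cv2.imread('pics/scene3.png'); b=cv2.imread('pics/top3.png')
cv2.imwrite('pics/c3.png',np.hstack([cv2.resize(a[200:320,210:330],(500,500)),cv2.resize(b[190:270,180:260],(300,300)).repeat(1,0) if 0 else cv2.copyMakeBorder(cv2.resize(b[180:280,180:280],(300,300)),0,200,0,0,0)]))
E
```

```text
(no output)
```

View pics/c3.png

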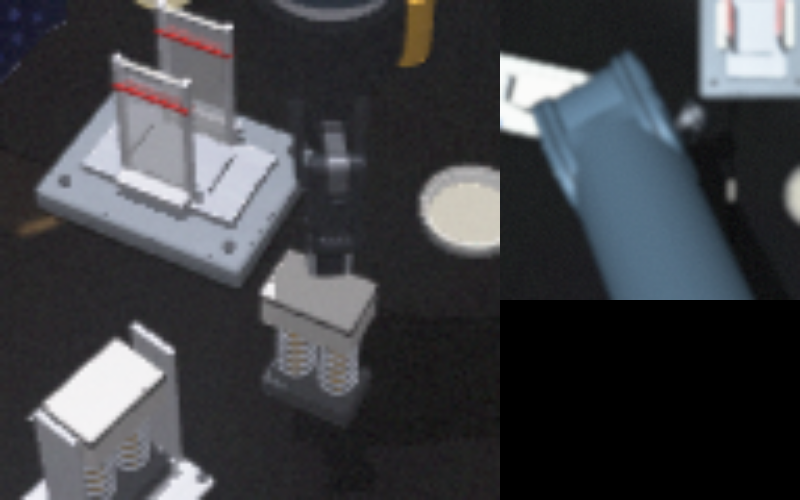

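```bash
python3 - <<'E'
from plan import *
st=load(); print(st); st['p'][2]=162; st['phi']+=np.degrees(.54); json.dump(st,open(P,'w')); print(st)
rows([(430,110.3,140,1,6),(430,110.3,72,1,3)])
E
```

```text
{'p': [430.00111492667156, 110.05180522507062, 74.0], 'phi': -88.97149423242757}
{'p': [430.00111492667156, 110.05180522507062, 162], 'phi': np.float64(-58.03177329536312)}
[[[4.0, -0.0, -0.0], [-0.172, 0, 0]], [[7.0, -0.0, -0.0], [-0.343, 0, 0]], [[11.0, -0.0, -0.0], [-0.515, 0, 0]], [[15.0, -0.0, -0.0], [-0.687, 0, 0]], [[18.0, -0.0, -0.0], [-0.859, 0, 0]], [[22.0, -0.2, -0.1], [-1.03, 0, 0]], [[45.0, -0.0, -0.0], [-1.03, 0, 0]], [[67.0, -0.0, -0.0], [-1.03, 0, 0]], [[90.0, -0.2, -0.1], [-1.03, 0, 0]], [[90.0, -0.2, -0.1], [-1.03, 0, 0]]]
end [430.  110.3  72. ]
```

drive_tool:
  increments:
    - [[4, 0, 0], [-0.172, 0, 0]]
    - [[7, 0, 0], [-0.343, 0, 0]]
    - [[11, 0, 0], [-0.515, 0, 0]]
    - [[15, 0, 0], [-0.687, 0, 0]]
    - [[18, 0, 0], [-0.859, 0, 0]]
    - [[22, 0, 0], [-1.03, 0, 0]]
    - [[45, -0.2, -0.1], [-1.03, 0, 0]]
    - [[67, -0.2, -0.1], [-1.03, 0, 0]]
    - [[84, -0.2, -0.1], [-1.03, 0, 0]]
    - [[90, -0.2, -0.1], [-1.03, 0, 0]]

```text
time: 11.6
ee_pos: [0.4291, 0.1104, 0.0716]
orientation: [[-0.001, 1.0, 0.016], [-0.001, 0.016, -1.0], [-1.0, -0.001, 0.001]]
contact_force: [-0.5, -0.5, 0.4]
gripper_width: 0.085
```

drive_tool:
  increments:
    - [[0, 0, 0], [0, 0, 0]]
    - [[0, 0, 0], [0, 0, 0]]
    - [[0, 0, 0], [0, 0, 0]]
    - [[0, 0, 0], [0, 0, 0]]
    - [[0, 0, 0], [0, 0, 0]]
    - [[0, 0, 0], [0, 0, 0]]
    - [[0, 0, 0], [0, 0, 0]]
    - [[0, 0, 0], [0, 0, 0]]
    - [[0, 0, 0], [0, 0, 0]]
    - [[0, 0, 0], [0, 0, 0]]
  gripper: 40
  force: 40

```text
time: 12.85
ee_pos: [0.4298, 0.1106, 0.0723]
orientation: [[0.0, 1.0, 0.017], [0.0, 0.017, -1.0], [-1.0, 0.0, -0.0]]
contact_force: [2.4, 0.2, 1.2]
gripper_width: 0.055
```

```bash
python3 - <<'E'
from plan import *
rows([(430,110.3,90,1,1),(430,110.3,200,1,3),(560,30,225,1,4),(580.5,14,225,1,1)])
E
```

```text
[[[-18.0, 0.0, -0.0], [-0.0, 0, 0]], [[-55.0, 0.0, -0.0], [-0.0, 0, 0]], [[-91.0, 0.0, -0.0], [-0.0, 0, 0]], [[-128.0, 0.0, -0.0], [-0.0, 0, 0]], [[-134.0, 32.0, 21.0], [-0.0, 0, 0]], [[-140.0, 64.0, 41.0], [-0.0, 0, 0]], [[-147.0, 96.0, 62.0], [-0.0, 0, 0]], [[-153.0, 128.6, 82.5], [-0.0, 0, 0]], [[-153.0, 148.8, 98.8], [-0.0, 0, 0]], [[-153.0, 148.8, 98.8], [-0.0, 0, 0]]]
end [580.5  14.  225. ]
```

drive_tool:
  increments:
    - [[-18, 0, 0], [0, 0, 0]]
    - [[-55, 0, 0], [0, 0, 0]]
    - [[-91, 0, 0], [0, 0, 0]]
    - [[-128, 0, 0], [0, 0, 0]]
    - [[-134, 32, 21], [0, 0, 0]]
    - [[-140, 64, 41], [0, 0, 0]]
    - [[-147, 96, 62], [0, 0, 0]]
    - [[-153, 128.6, 82.5], [0, 0, 0]]
    - [[-153, 148.8, 98.8], [0, 0, 0]]
    - [[-153, 148.8, 98.8], [0, 0, 0]]

```text
time: 14.1
ee_pos: [0.5796, 0.0122, 0.2237]
orientation: [[-0.003, 1.0, 0.014], [-0.001, 0.014, -1.0], [-1.0, -0.003, 0.001]]
contact_force: [-0.3, 0.2, -2.9]
gripper_width: 0.0554
```

```bash
python3 - <<'E'
from h import *
print(manip.sense()['ee_pos'])
for n in("scene","top"):
    im=eyes.snapshot(n)[:,:,::-1]; cv2.imwrite(f'pics/{n}4.png',im)
a=cv2.imread('pics/scene4.png'); b=cv2.imread('pics/top4.png')
cv2.imwrite('pics/c4.png',cv2.resize(a[150:275,200:310],None,fx=4.8,fy=4.8,interpolation=cv2.INTER_CUBIC))
cv2.imwrite('pics/c4t.png',cv2.resize(b[130:240,220:310],None,fx=5,fy=5,interpolation=cv2.INTER_CUBIC))
E
```

```text
[0.57956796 0.01224833 0.22366445]
```

View pics/c4.png

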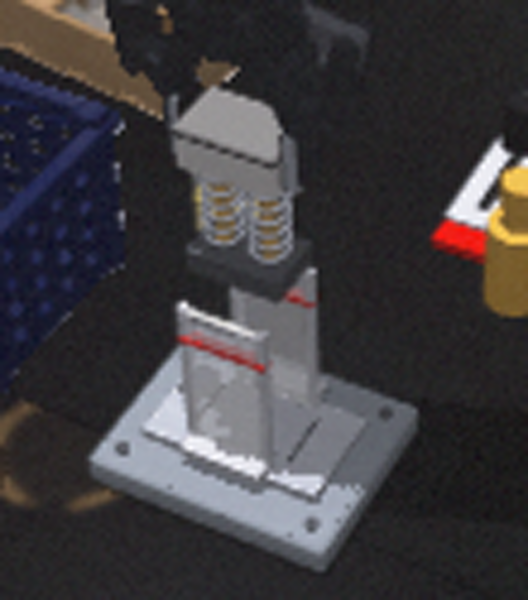

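View pics/c4t.png

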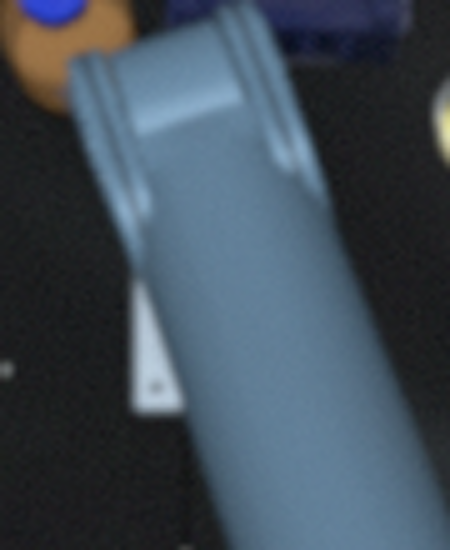

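```bash
python3 - <<'E'
from h import *
np.set_printoptions(precision=1,suppress=True)
for sx in(28,-28): print(proj('scene',[.5796+sx*.001,.0302,.151]))
for z in(.148,.151): print(plane('scene',[[238.8,205.5],[257.5,211.9]],z)*1000)
# guard top edges +y guard: crop (178,303),(268,335) ; -y guard hidden
print('guard +y outer top edge', plane('scene',[[200+177/4.8-.4,150+303/4.8-.4],[200+268/4.8-.4,150+336/4.8-.4]],.136)*1000)
# original guard tops from c3 (7x crop at 215,195): near guard (155,127)-(285,172); far (233,38)-(355,77)
k=lambda u,v:[215+u/7-.5,195+v/7-.5]
print(plane('scene',[k(155,127),k(285,172),k(233,38),k(355,77)],.136)*1000)
# plate lines black: near-right line (360,297)-(318,358)
print(plane('scene',[k(360,297),k(318,358),k(222,245),k(187,288)],.03)*1000)
# plate corners
print('plate',plane('scene',[k(105,312),k(357,412),k(435,303)],.03)*1000)
E
```

```text
[[238.1 206.2]]
[[257.6 213.6]]
[[609.2  24.8 148. ]
 [556.5  22.4 148. ]]
[[607.4  27.4 151. ]
 [554.8  25.  151. ]]
guard +y outer top edge [[607.8  39.5 136. ]
 [553.8  37.9 136. ]]
[[607.6  39.1 136. ]
 [555.2  36.6 136. ]
 [607.2 -14.3 136. ]
 [557.3 -17.4 136. ]]
[[551.4  -6.9  30. ]
 [550.2  27.8  30. ]
 [612.7  -5.2  30. ]
 [612.8  20.8  30. ]]
plate [[634.   46.3  30. ]
 [524.2  43.9  30. ]
 [524.3 -17.9  30. ]]
```

```bash
python3 - <<'E'
from plan import *
rows([(580,14.5,225,1,2),(580,14.5,150,1,4),(580,14.5,108,1,3)])
E
```

```text
[[[-0.0, -0.0, -0.0], [-0.0, 0, 0]], [[-0.0, -0.4, -0.5], [-0.0, 0, 0]], [[19.0, -0.0, -0.0], [-0.0, 0, 0]], [[38.0, -0.0, -0.0], [-0.0, 0, 0]], [[56.0, -0.0, -0.0], [-0.0, 0, 0]], [[75.0, -0.4, -0.5], [-0.0, 0, 0]], [[89.0, -0.0, -0.0], [-0.0, 0, 0]], [[103.0, -0.0, -0.0], [-0.0, 0, 0]], [[117.0, -0.4, -0.5], [-0.0, 0, 0]], [[117.0, -0.4, -0.5], [-0.0, 0, 0]]]
end [580.   14.5 108. ]
```

drive_tool:
  increments:
    - [[0, -0.4, -0.5], [0, 0, 0]]
    - [[0, -0.4, -0.5], [0, 0, 0]]
    - [[19, -0.4, -0.5], [0, 0, 0]]
    - [[38, -0.4, -0.5], [0, 0, 0]]
    - [[56, -0.4, -0.5], [0, 0, 0]]
    - [[75, -0.4, -0.5], [0, 0, 0]]
    - [[89, -0.4, -0.5], [0, 0, 0]]
    - [[103, -0.4, -0.5], [0, 0, 0]]
    - [[113, -0.4, -0.5], [0, 0, 0]]
    - [[117, -0.4, -0.5], [0, 0, 0]]

```text
time: 15.45
ee_pos: [0.5795, 0.0147, 0.1077]
orientation: [[-0.001, 1.0, 0.017], [-0.0, 0.017, -1.0], [-1.0, -0.001, 0.0]]
contact_force: [0.9, 0.9, -2.5]
gripper_width: 0.0557
```

```bash
python3 - <<'E'
from h import *
im=eyes.snapshot('scene')[:,:,::-1]; cv2.imwrite('pics/scene5.png',im)
a=cv2.imread('pics/scene5.png')
cv2.imwrite('pics/c5.png',cv2.resize(a[175:275,210:300],None,fx=6,fy=6,interpolation=cv2.INTER_CUBIC))
E
```

```text
(no output)
```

View pics/c5.png

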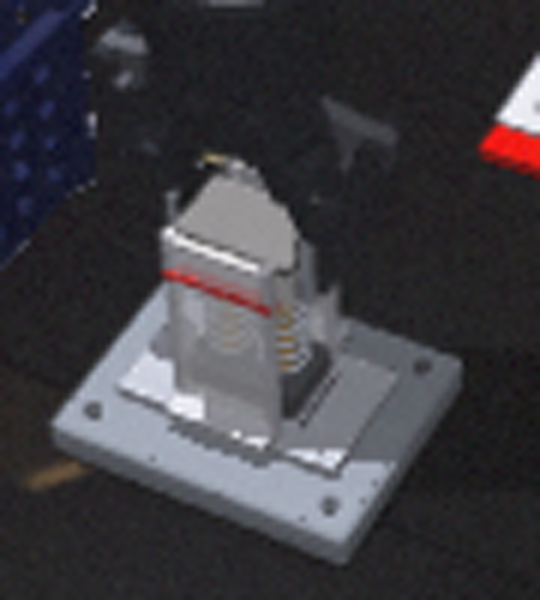

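drive_tool:
  increments:
    - [[2, 0, 0], [0, 0, 0]]
    - [[3, 0, 0], [0, 0, 0]]
    - [[4, 0, 0], [0, 0, 0]]
    - [[5, 0, 0], [0, 0, 0]]
    - [[5.5, 0, 0], [0, 0, 0]]
    - [[6, 0, 0], [0, 0, 0]]
    - [[6, 0, 0], [0, 0, 0]]
    - [[6, 0, 0], [0, 0, 0]]
    - [[6, 0, 0], [0, 0, 0]]
    - [[6, 0, 0], [0, 0, 0]]

```text
time: 16.75
ee_pos: [0.5799, 0.0148, 0.1024]
orientation: [[0.0, 1.0, 0.017], [0.0, 0.017, -1.0], [-1.0, 0.0, -0.0]]
contact_force: [1.1, -0.5, 2.3]
gripper_width: 0.0554
```

drive_tool:
  increments:
    - [[0, 0, 0], [0, 0, 0]]
    - [[0, 0, 0], [0, 0, 0]]
    - [[0, 0, 0], [0, 0, 0]]
    - [[0, 0, 0], [0, 0, 0]]
    - [[0, 0, 0], [0, 0, 0]]
    - [[-10, 0, 0], [0, 0, 0]]
    - [[-30, 0, 0], [0, 0, 0]]
    - [[-60, 0, 0], [0, 0, 0]]
    - [[-95, 0, 0], [0, 0, 0]]
    - [[-128, 0, 0], [0, 0, 0]]
  gripper: 85

```text
time: 18.0
ee_pos: [0.5799, 0.015, 0.2331]
orientation: [[0.002, 1.0, 0.017], [0.0, 0.017, -1.0], [-1.0, 0.002, -0.0]]
contact_force: [0.0, 0.1, 0.1]
gripper_width: 0.0851
```

```bash
python3 - <<'E'
from plan import *
st=load(); st['p'][2]=230; json.dump(st,open(P,'w')); print(st)
rows([(540,-60,235,-10,2),(505,-175,225,-20,3),(440,-260,225,-30,2)])
E
```

```text
{'p': [580.0444277525271, 14.534482561288065, 230], 'phi': 0.9828796031116767}
[[[-2.0, -21.0, 37.0], [0.096, 0, 0]], [[-5.0, -41.3, 73.8], [0.192, 0, 0]], [[-2.0, -54.0, 112.0], [0.25, 0, 0]], [[2.0, -66.0, 150.0], [0.308, 0, 0]], [[5.0, -78.3, 188.2], [0.366, 0, 0]], [[5.0, -112.0, 230.0], [0.453, 0, 0]], [[5.0, -144.7, 272.1], [0.541, 0, 0]], [[5.0, -144.7, 272.1], [0.541, 0, 0]], [[5.0, -144.7, 272.1], [0.541, 0, 0]], [[5.0, -144.7, 272.1], [0.541, 0, 0]]]
end [ 440. -260.  225.]
```

drive_tool:
  increments:
    - [[-2, -21, 37], [0.096, 0, 0]]
    - [[-5, -41.3, 73.8], [0.192, 0, 0]]
    - [[-2, -54, 112], [0.25, 0, 0]]
    - [[2, -66, 150], [0.308, 0, 0]]
    - [[5, -78.3, 188.2], [0.366, 0, 0]]
    - [[5, -112, 230], [0.453, 0, 0]]
    - [[5, -144.7, 272.1], [0.541, 0, 0]]
    - [[5, -144.7, 272.1], [0.541, 0, 0]]
    - [[5, -144.7, 272.1], [0.541, 0, 0]]
    - [[5, -144.7, 272.1], [0.541, 0, 0]]

```text
time: 19.25
ee_pos: [0.4407, -0.2584, 0.2259]
orientation: [[0.001, 0.867, -0.498], [0.0, -0.498, -0.867], [-1.0, 0.001, -0.001]]
contact_force: [0.7, -0.8, -0.1]
gripper_width: 0.0852
```

```bash
python3 - <<'E'
from h import *
for n in("scene","top"):
    im=eyes.snapshot(n)[:,:,::-1]; cv2.imwrite(f'pics/{n}6.png',im)
a=cv2.imread('pics/scene6.png'); b=cv2.imread('pics/top6.png')
cv2.imwrite('pics/c6.png',cv2.resize(a[150:270,210:330],None,fx=5,fy=5,interpolation=cv2.INTER_CUBIC))
cv2.imwrite('pics/c6t.png',cv2.resize(b[155:225,235:345],None,fx=7,fy=7,interpolation=cv2.INTER_CUBIC))
E
```

```text
(no output)
```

View pics/c6.png

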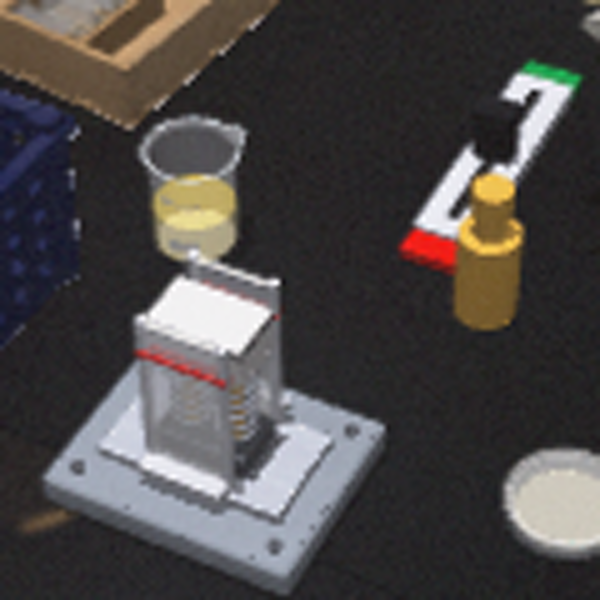

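View pics/c6t.png

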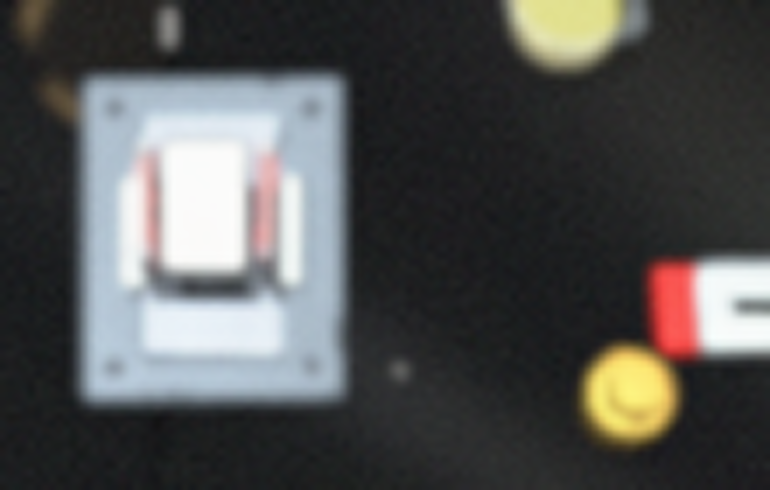

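```bash
python3 - <<'E'
from h import *
np.set_printoptions(precision=1,suppress=True)
t=cv2.imread('pics/top6.png').astype(float); t0=cv2.imread('pics/top0.png').astype(float)
g=t.min(2); r=t[...,2]-t[...,1]
print('min profile',g[180:191,248:282].mean(0).astype(int))
print('red profile',r[180:191,248:282].mean(0).astype(int))
print('red profile0',(t0[...,2]-t0[...,1])[180:191,248:282].mean(0).astype(int))
print('vert cap',g[170:202,260:269].mean(1).astype(int))
# guard feet white blocks profile (z~30-35) row band in both
print('feet', g[188:194,246:284].mean(0).astype(int))
pr=g[180:191,:].mean(0)
print('scene cap:')
s=cv2.imread('pics/scene6.png')
for thr in(190,210):
  for c,a,rr,ct in blobs((s.min(2)>thr).astype(np.uint8),(236,200,268,224),60):
    P=(plane('scene',ct[:,0,:],.128)[:,:2]*1000).astype(np.float32); q=cv2.minAreaRect(P); print(a,q)
E
```

```text
min profile [169 176 177 190 222 241 239 216 166 160 218 246 249 249 249 249 249 249
 249 250 248 229 173 153 170 170 174 219 237 227 186 169 172 171]
red profile [-16 -17 -17 -15  -6  -1   4  19  43  28   3   0   0   0   0   0   0   0
   0   0   0   0   5  30  45  40  20  -2  -4  -6 -12 -16 -17 -16]
red profile0 [-16 -16 -17 -15  -6  -1   5  19  43  31   1 -12  -9  -8  -8  -8  -9  -9
  -9  -9  -9  -9  -5   7  34  40  20  -2  -5  -6 -13 -16 -17 -16]
vert cap [182 203 221 223 222 236 247 249 250 249 249 249 249 249 249 249 249 249
 249 249 249 249 241 197 125  80  74 121 188 225 231 231]
feet [ 91 140 170 179 179 193 226 240 235 206 158 152 203 232 238 239 239 239
 239 239 239 240 237 214 158 140 152 151 165 215 238 228 185 168 171 172
 164 133]
scene cap:
207.0 ((580.8438110351562, 16.394384384155273), (56.238304138183594, 39.990421295166016), 1.0513534545898438)
194.0 ((579.8616943359375, 16.145658493041992), (53.81513977050781, 38.47715377807617), 3.000061273574829)
```

```bash
python3 - <<'E'
from h import *
np.set_printoptions(precision=1,suppress=True)
print('guardmid top',plane('top',[[264.4,185.5]],.1135)*1000,'cap',plane('top',[[263.7,184]],.128)*1000)
t=cv2.imread('pics/top6.png'); s=cv2.imread('pics/scene6.png')
# base lateral edges in top at rows 170-210
g=t.min(2).astype(float)
p=g[200:206,240:292].mean(0); 
l=np.interp(95,p[:10],range(240,250)); r=np.interp(-95,-p[-10:],range(282,292)); print('base edges',l,r,plane('top',[[l,202.5],[r,202.5]],.028)*1000)
p=g[165:169,240:292].mean(0); 
l=np.interp(95,p[:10],range(240,250)); r=np.interp(-95,-p[-10:],range(282,292)); print('base edges',l,r,plane('top',[[l,166.5],[r,166.5]],.028)*1000)
# weight: knob highlight in top; scene axis
h=cv2.cvtColor(s,cv2.COLOR_BGR2HSV); m=cv2.inRange(h,(12,100,40),(35,255,255))
for v in range(180,220):
    u=np.nonzero(m[v,296:322])[0]
    if len(u): print(v,u.min()+296,u.max()+296,end=' | ')
ht=cv2.cvtColor(t,cv2.COLOR_BGR2HSV); m=cv2.inRange(ht,(15,100,60),(35,255,255)); v,u=np.nonzero(m[198:224,314:336]); print('\ntop w',u.min()+314,u.max()+314,v.min()+198,v.max()+198)
E
```

```text
guardmid top [[575.2  13.2 113.5]] cap [[577.5  14.9 128. ]]
base edges 246.05245901639344 283.52156862745096 [[532.2  73.7  28. ]
 [534.3 -46.   28. ]]
base edges 246.70731707317074 283.12179487179486 [[649.   74.7  28. ]
 [651.2 -42.6  28. ]]
185 305 310 | 186 304 312 | 187 304 312 | 188 304 312 | 189 304 312 | 190 304 312 | 191 305 312 | 192 305 312 | 193 304 312 | 194 303 313 | 195 302 314 | 196 302 314 | 197 302 314 | 198 301 314 | 199 302 314 | 200 302 314 | 201 302 313 | 202 302 313 | 203 301 313 | 204 301 313 | 205 301 313 | 206 301 313 | 207 301 313 | 208 301 313 | 209 301 313 | 210 301 313 | 211 301 312 | 212 301 312 | 213 301 312 | 214 302 311 | 215 304 310 | 
top w 317 332 204 218
```

```bash
python3 - <<'E'
from h import *
np.set_printoptions(precision=1,suppress=True)
print(plane('scene',[[308,188]],.096)*1000,plane('scene',[[307,211.3]],.0)*1000)
# predicted silhouettes for a candidate
def sil(n,x,y):
    a=np.linspace(0,2*np.pi,72); P=[]
    for r,z in((19,0),(19,62),(12.5,75),(12.5,96)): P+= [[x+r*np.cos(k),y+r*np.sin(k),z] for k in a]
    p=proj(n,np.array(P)/1000); return p[:,0].min(),p[:,0].max(),p[:,1].min(),p[:,1].max()
for xy in((503,-172),(505,-175),(508,-178)): print(xy,np.array(sil('scene',*xy)),np.array(sil('top',*xy)))
E
```

```text
[[ 507.4 -173.3   96. ]] [[ 507.2 -178.1    0. ]]
(503, -172) [301.  315.2 185.8 217.6] [316.3 329.7 205.8 219.6]
(505, -175) [300.9 315.  185.  216.7] [317.3 330.6 205.2 219. ]
(508, -178) [300.4 314.5 184.1 215.7] [318.2 331.6 204.3 218.1]
```

```bash
python3 - <<'E'
import cv2,numpy as np
t=cv2.imread('pics/top6.png'); cv2.imwrite('pics/w.png',cv2.resize(t[195:225,310:340],None,fx=16,fy=16,interpolation=cv2.INTER_NEAREST))
E
```

```text
(no output)
```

View pics/w.png

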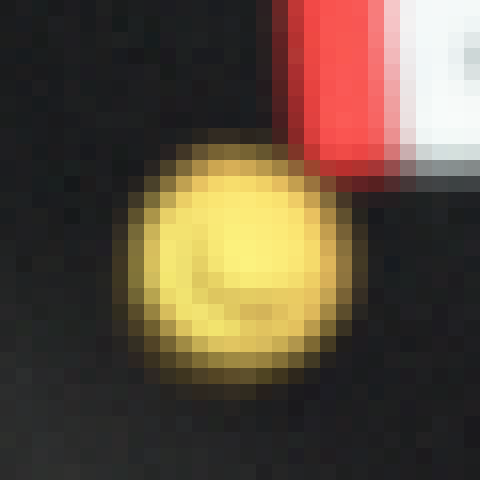

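```bash
python3 - <<'E'
from plan import *
rows([(507.5,-177.5,160,-20,4),(507.5,-177.5,100,-20,2),(507.5,-177.5,80,-20,1),(507.5,-177.5,76,-20,1)])
E
```

```text
[[[16.0, 4.0, -26.0], [-0.044, 0, 0]], [[32.0, 9.0, -53.0], [-0.087, 0, 0]], [[49.0, 13.0, -79.0], [-0.131, 0, 0]], [[65.0, 17.1, -105.2], [-0.175, 0, 0]], [[95.0, 17.0, -105.0], [-0.175, 0, 0]], [[125.0, 17.1, -105.2], [-0.175, 0, 0]], [[145.0, 17.1, -105.2], [-0.175, 0, 0]], [[149.0, 17.1, -105.2], [-0.175, 0, 0]], [[149.0, 17.1, -105.2], [-0.175, 0, 0]], [[149.0, 17.1, -105.2], [-0.175, 0, 0]]]
end [ 507.5 -177.5   76. ]
```

drive_tool:
  increments:
    - [[16, 4, -26], [-0.044, 0, 0]]
    - [[32, 9, -53], [-0.087, 0, 0]]
    - [[49, 13, -79], [-0.131, 0, 0]]
    - [[65, 17.1, -105.2], [-0.175, 0, 0]]
    - [[95, 17.1, -105.2], [-0.175, 0, 0]]
    - [[125, 17.1, -105.2], [-0.175, 0, 0]]
    - [[145, 17.1, -105.2], [-0.175, 0, 0]]
    - [[149, 17.1, -105.2], [-0.175, 0, 0]]
    - [[149, 17.1, -105.2], [-0.175, 0, 0]]
    - [[149, 17.1, -105.2], [-0.175, 0, 0]]

```text
time: 20.6
ee_pos: [0.5078, -0.1773, 0.0772]
orientation: [[0.002, 0.94, -0.342], [-0.0, -0.342, -0.94], [-1.0, 0.002, -0.0]]
contact_force: [0.5, -0.1, -0.1]
gripper_width: 0.0849
```

```bash
python3 - <<'E'
from h import *
im=eyes.snapshot('scene')[:,:,::-1]; cv2.imwrite('pics/scene7.png',im)
cv2.imwrite('pics/c7.png',cv2.resize(im[150:230,260:350],None,fx=6,fy=6,interpolation=cv2.INTER_CUBIC))
E
```

```text
(no output)
```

View pics/c7.png

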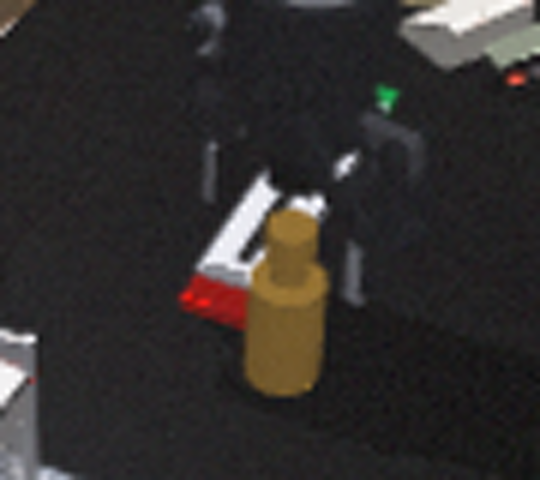

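drive_tool:
  increments:
    - [[0, 0, 0], [0, 0, 0]]
    - [[0, 0, 0], [0, 0, 0]]
    - [[0, 0, 0], [0, 0, 0]]
    - [[0, 0, 0], [0, 0, 0]]
    - [[0, 0, 0], [0, 0, 0]]
    - [[0, 0, 0], [0, 0, 0]]
    - [[0, 0, 0], [0, 0, 0]]
    - [[0, 0, 0], [0, 0, 0]]
    - [[-4, 0, 0], [0, 0, 0]]
    - [[-15, 0, 0], [0, 0, 0]]
  gripper: 10
  force: 60

```text
time: 21.9
ee_pos: [0.5052, -0.1768, 0.0904]
orientation: [[-0.004, 0.94, -0.342], [0.001, -0.342, -0.94], [-1.0, -0.004, 0.0]]
contact_force: [-0.2, 0.3, -6.1]
gripper_width: 0.0233
```

```bash
python3 - <<'E'
from h import *
im=eyes.snapshot('scene')[:,:,::-1]; cv2.imwrite('pics/scene8.png',im)
cv2.imwrite('pics/c8.png',cv2.resize(im[150:230,260:350],None,fx=6,fy=6,interpolation=cv2.INTER_CUBIC))
print(manip.sense()['ee_pos'])
from plan import *
st=load(); st['p'][2]=91; json.dump(st,open(P,'w'))
rows([(507.5,-177.5,190,-20,3),(520,-140,240,-20,1),(572,-5,240,-20,4),(580,14.3,240,-20,1)])
E
```

```text
[ 0.50667414 -0.17712623  0.09220894]
[[[-33.0, 0.0, 0.0], [0.0, 0, 0]], [[-66.0, 0.0, 0.0], [0.0, 0, 0]], [[-99.0, 0.0, 0.0], [0.0, 0, 0]], [[-149.0, -1.0, -39.5], [0.0, 0, 0]], [[-149.0, -0.0, -76.0], [0.0, 0, 0]], [[-149.0, 0.0, -112.0], [0.0, 0, 0]], [[-149.0, 1.0, -148.0], [0.0, 0, 0]], [[-149.0, 1.7, -184.1], [0.0, 0, 0]], [[-149.0, 2.6, -205.0], [0.0, 0, 0]], [[-149.0, 2.6, -205.0], [0.0, 0, 0]]]
end [580.   14.3 240. ]
```

View pics/c8.png

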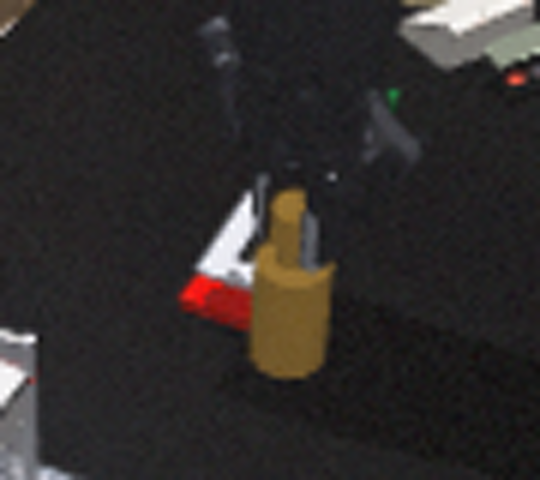

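drive_tool:
  increments:
    - [[-33, 0, 0], [0, 0, 0]]
    - [[-66, 0, 0], [0, 0, 0]]
    - [[-99, 0, 0], [0, 0, 0]]
    - [[-149, -1, -39.5], [0, 0, 0]]
    - [[-149, 0, -76], [0, 0, 0]]
    - [[-149, 0, -112], [0, 0, 0]]
    - [[-149, 1, -148], [0, 0, 0]]
    - [[-149, 1.7, -184.1], [0, 0, 0]]
    - [[-149, 2.6, -205], [0, 0, 0]]
    - [[-149, 2.6, -205], [0, 0, 0]]

```text
time: 23.2
ee_pos: [0.5795, 0.0162, 0.2401]
orientation: [[-0.0, 0.941, -0.339], [0.001, -0.339, -0.941], [-1.0, -0.001, -0.001]]
contact_force: [-0.4, -1.0, -6.1]
gripper_width: 0.0231
```

drive_tool:
  increments:
    - [[0, 0, 0], [0, 0, 0]]
    - [[6, 0, 0], [0, 0, 0]]
    - [[12, 0, 0], [0, 0, 0]]
    - [[18, 0, 0], [0, 0, 0]]
    - [[22, 0, 0], [0, 0, 0]]
    - [[25, 0, 0], [0, 0, 0]]
    - [[25, 0, 0], [0, 0, 0]]
    - [[25, 0, 0], [0, 0, 0]]
    - [[25, 0, 0], [0, 0, 0]]
    - [[25, 0, 0], [0, 0, 0]]

```text
time: 24.45
ee_pos: [0.5796, 0.0145, 0.2154]
orientation: [[0.0, 0.94, -0.342], [-0.0, -0.342, -0.94], [-1.0, 0.0, -0.0]]
contact_force: [-0.0, -0.4, -5.1]
gripper_width: 0.0231
```

```bash
python3 - <<'E'
from h import *
np.set_printoptions(precision=4,suppress=True)
s=manip.sense();print(s['ee_pos'],s['orientation'])
im=eyes.snapshot('scene')[:,:,::-1]; cv2.imwrite('pics/scene9.png',im)
cv2.imwrite('pics/c9.png',cv2.resize(im[150:270,210:310],None,fx=5,fy=5,interpolation=cv2.INTER_CUBIC))
E
```

```text
[0.5796 0.0145 0.2154] [[ 0.0002  0.9397 -0.3419]
 [-0.     -0.3419 -0.9397]
 [-1.      0.0002 -0.    ]]
```

View pics/c9.png

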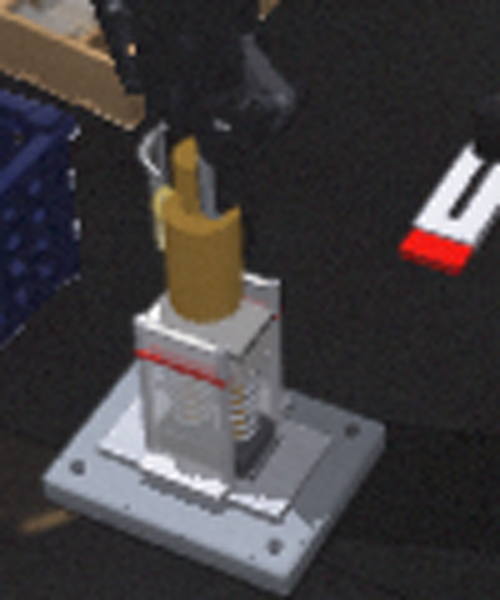

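```bash
python3 - <<'E'
from h import *
np.set_printoptions(precision=2,suppress=True)
im=cv2.imread('pics/scene9.png'); h=cv2.cvtColor(im,cv2.COLOR_BGR2HSV); m=cv2.inRange(h,(14,110,40),(35,255,255))
for v in (195,198,201,204,207,210,211,212,213,214,215):
    u=np.nonzero(m[v,236:266])[0]+236; print(v,u.min() if len(u) else None,u.max() if len(u) else None)
a=np.linspace(0,2*np.pi,90)
for z in(.134,.138,.142):
  p=proj('scene',np.c_[.5796+.019*np.cos(a),.0145+.019*np.sin(a),0*a+z]); i=p[:,1].argmax(); print(z,p[:,0].min(),p[:,0].max(),p[i])
E
```

```text
195 243 258
198 243 257
201 243 258
204 243 257
207 244 257
210 244 257
211 245 256
212 245 255
213 247 253
214 None None
215 None None
0.134 243.76847946526044 258.8502471374443 [250.86 216.21]
0.138 243.6817308840895 258.80419358164824 [250.79 215.07]
0.142 243.5945137632921 258.75789169316903 [250.72 213.92]
```

drive_tool:
  increments:
    - [[3, 0, 0], [0, 0, 0]]
    - [[6, 0, 0], [0, 0, 0]]
    - [[8, 0, 0], [0, 0, 0]]
    - [[10, 0, 0], [0, 0, 0]]
    - [[11.5, 0, 0], [0, 0, 0]]
    - [[13, 0, 0], [0, 0, 0]]
    - [[14.5, 0, 0], [0, 0, 0]]
    - [[16, 0, 0], [0, 0, 0]]
    - [[16, 0, 0], [0, 0, 0]]
    - [[16, 0, 0], [0, 0, 0]]

```text
time: 25.75
ee_pos: [0.5797, 0.0146, 0.1995]
orientation: [[0.0, 0.94, -0.342], [-0.0, -0.342, -0.94], [-1.0, 0.0, -0.0]]
contact_force: [-0.7, -0.3, -2.1]
gripper_width: 0.0228
```

drive_tool:
  increments:
    - [[1, 0, 0], [0, 0, 0]]
    - [[1.5, 0, 0], [0, 0, 0]]
    - [[2, 0, 0], [0, 0, 0]]
    - [[2.5, 0, 0], [0, 0, 0]]
    - [[3, 0, 0], [0, 0, 0]]
    - [[3, 0, 0], [0, 0, 0]]
    - [[3, 0, 0], [0, 0, 0]]
    - [[3, 0, 0], [0, 0, 0]]
    - [[3, 0, 0], [0, 0, 0]]
    - [[3, 0, 0], [0, 0, 0]]

```text
time: 27.0
ee_pos: [0.5797, 0.0145, 0.1963]
orientation: [[0.0, 0.94, -0.342], [0.0, -0.342, -0.94], [-1.0, 0.0, -0.0]]
contact_force: [-0.1, -0.2, 0.8]
gripper_width: 0.0232
```

drive_tool:
  increments:
    - [[0, 0, 0], [0, 0, 0]]
    - [[0, 0, 0], [0, 0, 0]]
    - [[0, 0, 0], [0, 0, 0]]
    - [[0, 0, 0], [0, 0, 0]]
    - [[0, 0, 0], [0, 0, 0]]
    - [[0, 0, 0], [0, 0, 0]]
    - [[-10, 0, 0], [0, 0, 0]]
    - [[-30, 0, 0], [0, 0, 0]]
    - [[-55, 0, 0], [0, 0, 0]]
    - [[-80, 0, 0], [0, 0, 0]]
  gripper: 70

```text
time: 28.25
ee_pos: [0.5796, 0.0146, 0.2778]
orientation: [[0.001, 0.94, -0.342], [0.0, -0.342, -0.94], [-1.0, 0.001, -0.0]]
contact_force: [0.3, 0.9, -0.0]
gripper_width: 0.0702
```

```bash
python3 - <<'E'
from plan import *
from h import *
st=load(); print(st); st['p'][2]=240-25-16-3+80; json.dump(st,open(P,'w'))
rows([(540,-90,270,-10,3),(555,-270,240,-2,4)])
im=eyes.snapshot('scene')[:,:,::-1]; cv2.imwrite('pics/scene10.png',im)
cv2.imwrite('pics/c10.png',cv2.resize(im[150:270,210:310],None,fx=5,fy=5,interpolation=cv2.INTER_CUBIC))
# slider grip: scene6/top6
s=cv2.imread('pics/scene6.png'); t=cv2.imread('pics/top6.png')
cv2.imwrite('pics/v.png',np.hstack([cv2.resize(s[155:210,285:335],(400,440),interpolation=cv2.INTER_NEAREST),cv2.resize(t[180:215,340:385],(400,311),interpolation=cv2.INTER_NEAREST)[:311].repeat(1,0) if 0 else cv2.copyMakeBorder(cv2.resize(t[180:215,340:385],(400,311),interpolation=cv2.INTER_NEAREST),0,129,0,0,0)]))
E
```

```text
{'p': [579.9777063230414, 14.295340323766197, 240.0], 'phi': -19.987375698676455}
[[[2.0, -1.0, 37.0], [-0.058, 0, 0]], [[4.0, -1.0, 74.0], [-0.116, 0, 0]], [[6.0, -1.9, 111.7], [-0.174, 0, 0]], [[14.0, 17.0, 153.0], [-0.209, 0, 0]], [[21.0, 36.0, 194.0], [-0.244, 0, 0]], [[28.0, 55.0, 235.0], [-0.279, 0, 0]], [[36.0, 73.7, 275.7], [-0.314, 0, 0]], [[36.0, 73.7, 275.7], [-0.314, 0, 0]], [[36.0, 73.7, 275.7], [-0.314, 0, 0]], [[36.0, 73.7, 275.7], [-0.314, 0, 0]]]
end [ 555. -270.  240.]
```

View pics/c10.png

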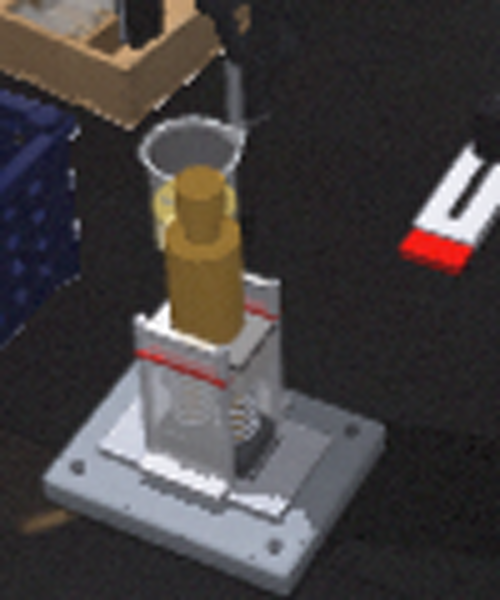

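View pics/v.png

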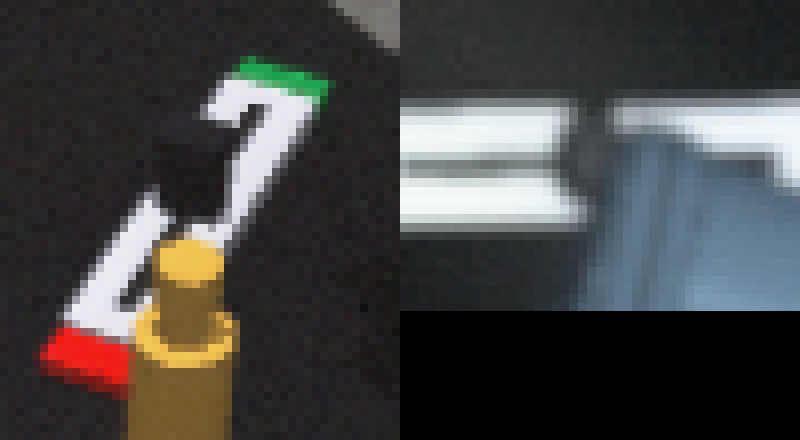

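```bash
python3 - <<'E'
from h import *
np.set_printoptions(precision=2,suppress=True)
im=cv2.imread('pics/scene10.png'); h=cv2.cvtColor(im,cv2.COLOR_BGR2HSV); m=cv2.inRange(h,(14,110,30),(28,255,255))
for v in (182,183,184,185,186,188,214,215,216,217,218,219,220):
    u=np.nonzero(m[v,240:262])[0]+240; print(v,u.min() if len(u) else None,u.max() if len(u) else None,end='; ')
a=np.linspace(0,2*np.pi,90)
for z in(.105,.1085,.1185,.12,.122):
  p=proj('scene',np.c_[.5796+.019*np.cos(a),.0145+.019*np.sin(a),0*a+z]); k=proj('scene',np.c_[.5796+.0125*np.cos(a),.0145+.0125*np.sin(a),0*a+z+.096]); print('\n',z,'low row',p[:,1].max()-1.5,'top row',k[:,1].min()-1.5, 'raw')
cv2.imwrite('pics/c10b.png',cv2.resize(np.hstack([cv2.imread('pics/scene6.png')[195:245,232:272],im[195:245,232:272]]),None,fx=10,fy=10,interpolation=cv2.INTER_NEAREST))
E
```

```text
182 None None; 183 248 251; 184 246 253; 185 245 254; 186 244 254; 188 242 256; 214 245 257; 215 245 257; 216 248 256; 217 250 256; 218 253 254; 219 None None; 220 None None; 
 0.105 low row 222.77518807113526 top row 186.06959731370927 raw

 0.1085 low row 221.81793825107414 top row 184.9803840995391 raw

 0.1185 low row 219.05810109564348 top row 181.83882628031884 raw

 0.12 low row 218.64091976363898 top row 181.36378080126525 raw

 0.122 low row 218.08336525826587 top row 180.72882530035238 raw
```

View pics/c10b.png

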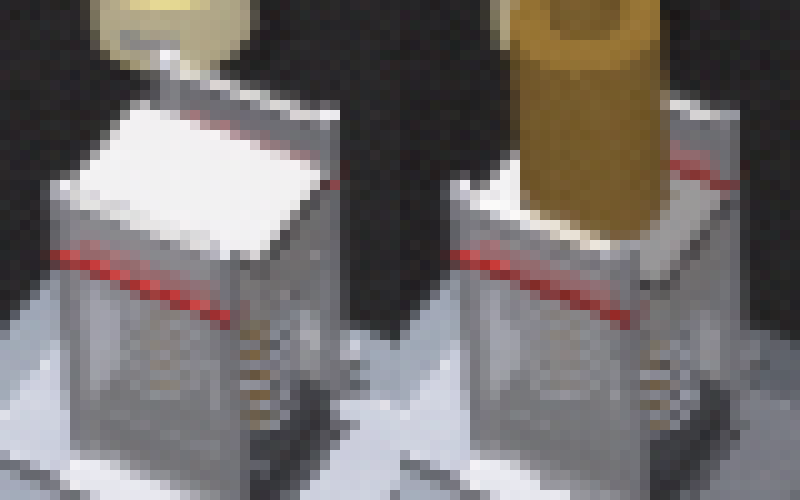

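```bash
python3 - <<'E'
from h import *
np.set_printoptions(precision=1,suppress=True)
t=cv2.imread('pics/top0.png'); g=t.max(2).astype(int)
for v in range(188,208): print(v,g[v,352:372])
s=cv2.imread('pics/scene6.png'); g=s.max(2).astype(int)
print(plane('top',[[361.2,197]],.0545)*1000, plane('top',[[361.2,197]],.034)*1000)
print('scene', plane('scene',[[285+192/8-.5,155+150/8-.5]],.0545)*1000)
# scene track edges: white
print('track mid top', plane('top',[[330.5,198.5],[390.4,197.3]],.024).mean(0)*1000)
for v in range(165,186): print(v,g[v,300:322])
E
```

```text
188 [52 52 54 49 53 50 50 51 49 51 50 47 51 45 47 46 44 43 46 43]
189 [50 53 49 52 54 53 51 49 51 49 50 50 49 47 48 47 43 45 43 46]
190 [65 63 65 64 64 63 59 56 53 51 50 53 55 64 63 63 62 63 61 62]
191 [127 126 126 126 127 122 105  79  58  52  54  70  97 120 127 129 129 131
 131 130]
192 [206 208 206 206 202 192 161 111  70  57  63  93 145 189 207 209 211 211
 210 213]
193 [241 240 240 239 236 220 171 116  78  66  70 101 165 222 239 242 243 242
 243 242]
194 [245 245 245 244 237 207 145  95  74  74  72  96 155 220 242 246 246 247
 247 247]
195 [243 243 243 241 230 183 115  75  73  78  75  87 136 199 235 241 241 242
 242 242]
196 [228 227 228 224 202 154  97  69  77  80  74  80 111 158 192 204 206 206
 206 206]
197 [170 172 169 165 150 113  75  69  80  82  76  72  79 103 125 131 131 132
 131 131]
198 [127 130 131 127 115  89  67  67  79  84  76  71  82 103 123 130 130 130
 131 135]
199 [174 179 179 174 158 117  78  65  78  77  72  80 118 164 194 203 207 207
 208 208]
200 [230 232 231 229 212 165 104  65  67  68  77 111 163 214 236 241 240 240
 241 242]
201 [245 245 245 243 237 207 145
[... 1947 characters left out ...]
8 237 237 234 203
  98  45  37  42]
179 [ 38  40  71 145 127  28  35  36  29  30  30  30  31 111 237 234 193 102
  77  38  37  41]
180 [ 35  51 135 237 139  44  34  27  35  32  34  30  36 121 237 233 143  93
  40  36  37  35]
181 [ 39 101 213 239 233 124  64  29  35  34  29  31  73 167 235 219  94  43
  40  39  36  35]
182 [ 88 202 239 240 239 231 137  48  56  86  75  72 135 175 225 101  75  39
  40  35  37  40]
183 [143 243 240 241 235 184  51  54 126 238 233 172 238 233 152  94  43  34
  36  38  37  38]
184 [241 241 240 240 227  73  67 109 195 228 235 236 237 219  93  60  38  33
  35  36  38  39]
185 [241 242 240 231 103 154 180 239 240 240 239 232 226 102  77  39  37  40
  34  36  34  37]
```

```bash
python3 - <<'E'
from plan import *
from h import plane
print(plane('scene',[[308,171]],.0545)*1000)
json.dump(dict(p=[579.98,14.3,276],phi=-19.987),open(P,'w'))
rows([(560,-90,270,-10,3),(554,-250,200,0,4),(554,-291,130,2,2)])
E
```

```text
[[ 559.65164666 -290.38426924   54.5       ]]
[[[2.0, 6.0, 35.0], [-0.058, 0, 0]], [[4.0, 11.0, 70.0], [-0.116, 0, 0]], [[6.0, 16.9, 104.8], [-0.174, 0, 0]], [[24.0, 29.0, 143.0], [-0.218, 0, 0]], [[41.0, 41.0, 181.0], [-0.262, 0, 0]], [[58.0, 54.0, 219.0], [-0.305, 0, 0]], [[76.0, 65.9, 257.3], [-0.349, 0, 0]], [[111.0, 73.0, 277.0], [-0.366, 0, 0]], [[146.0, 79.9, 295.8], [-0.384, 0, 0]], [[146.0, 79.9, 295.8], [-0.384, 0, 0]]]
end [ 554. -291.  130.]
```

drive_tool:
  increments:
    - [[2, 6, 35], [-0.058, 0, 0]]
    - [[4, 11, 70], [-0.116, 0, 0]]
    - [[6, 16.9, 104.8], [-0.174, 0, 0]]
    - [[24, 29, 143], [-0.218, 0, 0]]
    - [[41, 41, 181], [-0.262, 0, 0]]
    - [[58, 54, 219], [-0.305, 0, 0]]
    - [[76, 65.9, 257.3], [-0.349, 0, 0]]
    - [[111, 73, 277], [-0.366, 0, 0]]
    - [[146, 79.9, 295.8], [-0.384, 0, 0]]
    - [[146, 79.9, 295.8], [-0.384, 0, 0]]

```text
time: 29.55
ee_pos: [0.5511, -0.292, 0.1278]
orientation: [[-0.005, 0.999, 0.032], [0.001, 0.032, -0.999], [-1.0, -0.005, -0.002]]
contact_force: [-0.1, 1.1, 0.3]
gripper_width: 0.0702
```

```bash
python3 - <<'E'
from h import *
for n in("scene","top"):
    im=eyes.snapshot(n)[:,:,::-1]; cv2.imwrite(f'pics/{n}11.png',im)
a=cv2.imread('pics/scene11.png');b=cv2.imread('pics/top11.png')
cv2.imwrite('pics/c11.png',np.hstack([cv2.resize(a[120:260,230:350],None,fx=4,fy=4,interpolation=cv2.INTER_CUBIC),cv2.resize(b[150:290,240:320],None,fx=4,fy=4,interpolation=cv2.INTER_CUBIC)]))
print(manip.sense()['ee_pos'])
E
```

```text
[ 0.55421882 -0.28992554  0.13123342]
```

View pics/c11.png

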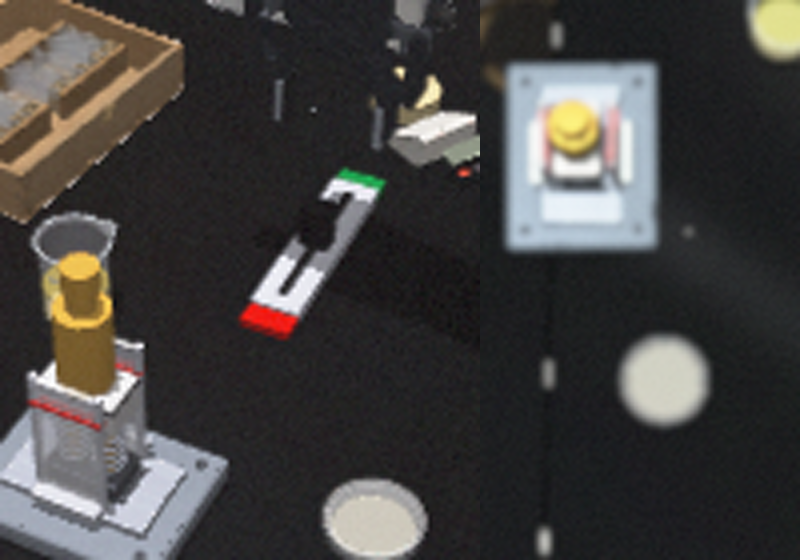

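```bash
python3 - <<'E'
from h import *
np.set_printoptions(precision=1,suppress=True)
s=cv2.imread('pics/scene11.png'); h=cv2.cvtColor(s,cv2.COLOR_BGR2HSV)
for lo,hi in(((0,120,80),(8,255,255)),((50,80,50),(85,255,255))):
    for c,a,r,ct in blobs(cv2.inRange(h,lo,hi)//255,(285,155,335,210),10): print(c,a,plane('scene',[c],.02)*1000, cv2.boxPoints(r).tolist())
cv2.imwrite('pics/c12.png',cv2.resize(np.clip(s[155:210,285:335].astype(float)*2.5,0,255).astype(np.uint8),None,fx=10,fy=10,interpolation=cv2.INTER_NEAREST))
E
```

```text
[296.6 199.9] 64.5 [[ 547.9 -188.7   20. ]] [[289.1000061035156, 200.70001220703125], [291.1000061035156, 194.70001220703125], [304.3000183105469, 199.10000610351562], [302.3000183105469, 205.10000610351562]]
[320.4 164.3] 27.0 [[ 555.1 -381.7   20. ]] [[313.7930603027344, 163.51724243164062], [315.1723937988281, 160.0689697265625], [326.3793029785156, 164.55172729492188], [324.9999694824219, 168.0]]
```

View pics/c12.png

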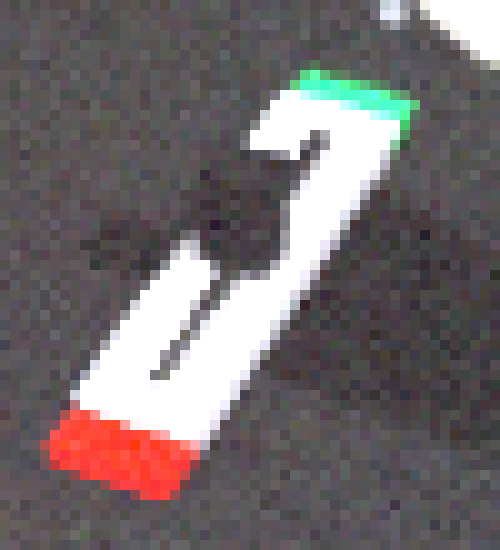

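drive_tool:
  increments:
    - [[20, 0, 0], [0, 0, 0]]
    - [[40, 0, 0], [0, 0, 0]]
    - [[60, 0, 0], [0, 0, 0]]
    - [[78, 0, 0], [0, 0, 0]]
    - [[88, 0, 0], [0, 0, 0]]
    - [[94, 0, 0], [0, 0, 0]]
    - [[94, 0, 0], [0, 0, 0]]
    - [[94, 0, 0], [0, 0, 0]]
    - [[94, 0, 0], [0, 0, 0]]
    - [[94, 0, 0], [0, 0, 0]]

```text
time: 30.9
ee_pos: [0.5537, -0.2909, 0.0366]
orientation: [[0.0, 0.999, 0.035], [-0.0, 0.035, -0.999], [-1.0, 0.0, 0.0]]
contact_force: [-0.2, 0.2, -0.3]
gripper_width: 0.0696
```

drive_tool:
  increments:
    - [[0, 0, 0], [0, 0, 0]]
    - [[0, 0, 0], [0, 0, 0]]
    - [[0, 0, 0], [0, 0, 0]]
    - [[0, 0, 0], [0, 0, 0]]
    - [[0, 0, 0], [0, 0, 0]]
    - [[0, 0, 0], [0, 0, 0]]
    - [[0, 0, 0], [0, 0, 0]]
    - [[0, 0, 0], [0, 0, 0]]
    - [[0, 0, 0], [0, 0, 0]]
    - [[0, 0, 0], [0, 0, 0]]
  gripper: 24
  force: 20

```text
time: 32.15
ee_pos: [0.5567, -0.2906, 0.0371]
orientation: [[0.006, 0.999, 0.036], [-0.0, 0.036, -0.999], [-1.0, 0.006, 0.001]]
contact_force: [6.2, -0.7, -2.0]
gripper_width: 0.0279
```

drive_tool:
  increments:
    - [[0, 3, 0], [0, 0, 0]]
    - [[0, 3, 6], [0, 0, 0]]
    - [[0, 3, 14], [0, 0, 0]]
    - [[0, 3, 22], [0, 0, 0]]
    - [[0, 3, 30], [0, 0, 0]]
    - [[0, 3, 38], [0, 0, 0]]
    - [[0, 3, 46], [0, 0, 0]]
    - [[0, 3, 52], [0, 0, 0]]
    - [[0, 3, 55], [0, 0, 0]]
    - [[0, 3, 55], [0, 0, 0]]

```text
time: 33.4
ee_pos: [0.5591, -0.346, 0.0371]
orientation: [[0.001, 0.999, 0.035], [-0.001, 0.035, -0.999], [-1.0, 0.001, 0.001]]
contact_force: [0.2, -0.8, 4.7]
gripper_width: 0.0275
```

drive_tool:
  increments:
    - [[0, 0, 2], [0, 0, 0]]
    - [[0, 0, 4], [0, 0, 0]]
    - [[0, 0, 6], [0, 0, 0]]
    - [[0, 0, 8], [0, 0, 0]]
    - [[0, 0, 9], [0, 0, 0]]
    - [[0, 0, 10], [0, 0, 0]]
    - [[0, 0, 11], [0, 0, 0]]
    - [[0, 0, 12], [0, 0, 0]]
    - [[0, 0, 12], [0, 0, 0]]
    - [[0, 0, 12], [0, 0, 0]]

```text
time: 34.65
ee_pos: [0.5594, -0.3535, 0.0371]
orientation: [[-0.001, 0.999, 0.037], [0.005, 0.037, -0.999], [-1.0, -0.001, -0.005]]
contact_force: [-2.8, 9.5, 10.2]
gripper_width: 0.0277
```

drive_tool:
  increments:
    - [[0, 0, -3], [0, 0, 0]]
    - [[0, 0, -3.5], [0, 0, 0]]
    - [[0, 0, -3.5], [0, 0, 0]]
    - [[0, 0, -3.5], [0, 0, 0]]
    - [[0, 0, -3.5], [0, 0, 0]]
    - [[0, 0, -3.5], [0, 0, 0]]
    - [[-10, 0, -3.5], [0, 0, 0]]
    - [[-40, 0, -3.5], [0, 0, 0]]
    - [[-80, 0, -3.5], [0, 0, 0]]
    - [[-125, 0, -3.5], [0, 0, 0]]
  gripper: 70

```text
time: 35.9
ee_pos: [0.5585, -0.354, 0.1629]
orientation: [[-0.0, 0.999, 0.035], [0.0, 0.035, -0.999], [-1.0, -0.0, -0.0]]
contact_force: [0.1, 0.0, 0.0]
gripper_width: 0.0701
```

drive_tool:
  increments:
    - [[-20, 0, 0], [0, 0, 0]]
    - [[-40, -20, 20], [0, 0, 0]]
    - [[-50, -50, 50], [0, 0, 0]]
    - [[-50, -90, 80], [0, 0, 0]]
    - [[-50, -130, 110], [0, 0, 0]]
    - [[-50, -160, 140], [0, 0, 0]]
    - [[-50, -180, 160], [0, 0, 0]]
    - [[-50, -180, 160], [0, 0, 0]]
    - [[-50, -180, 160], [0, 0, 0]]
    - [[-50, -180, 160], [0, 0, 0]]

```text
time: 37.15
ee_pos: [0.3858, -0.5189, 0.2112]
orientation: [[0.0, 0.999, 0.038], [0.001, 0.038, -0.999], [-1.0, 0.0, -0.001]]
contact_force: [0.0, 0.6, -0.7]
gripper_width: 0.0701
```

```bash
python3 - <<'E'
from h import *
print(manip.sense()['ee_pos'],manip.sense()['time'])
for n in("scene","top"):
    im=eyes.snapshot(n)[:,:,::-1]; cv2.imwrite(f'pics/{n}13.png',im)
a=cv2.imread('pics/scene13.png');b=cv2.imread('pics/top13.png')
cv2.imwrite('pics/c13.png',np.vstack([cv2.resize(a[150:270,200:360],(640,480),interpolation=cv2.INTER_CUBIC)]))
cv2.imwrite('pics/c13t.png',cv2.resize(b[130:260,150:450],None,fx=2.6,fy=2.6,interpolation=cv2.INTER_CUBIC))
E
```

```text
[ 0.3858437  -0.5188571   0.21121121] 37.15
```

View pics/c13.png

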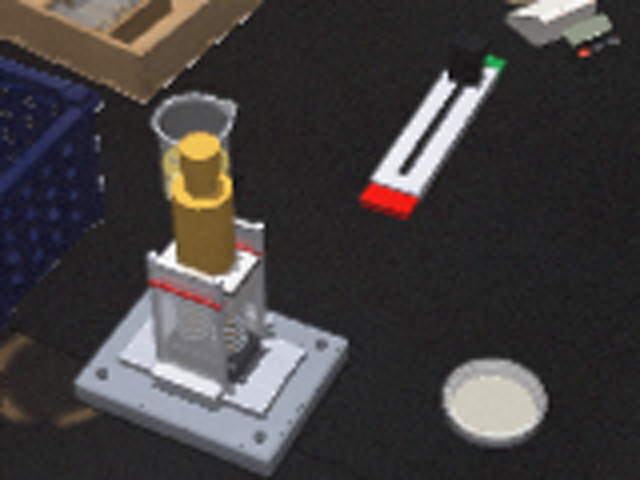

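View pics/c13t.png

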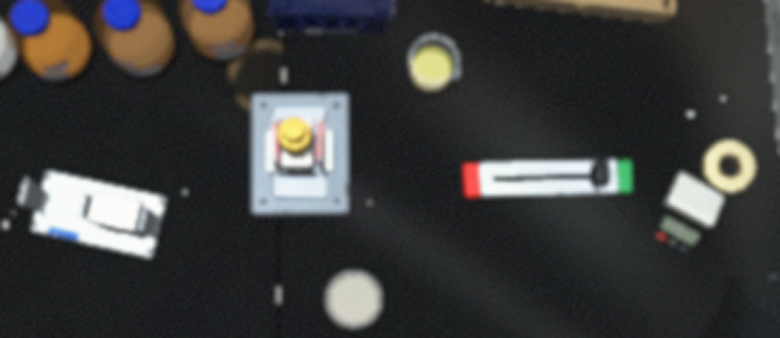

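```bash
python3 - <<'E'
from h import *
np.set_printoptions(precision=1,suppress=True)
t=cv2.imread('pics/top13.png'); h=cv2.cvtColor(t,cv2.COLOR_BGR2HSV)
E=[]
for lo,hi in(((0,100,80),(8,255,255)),((50,60,50),(85,255,255))):
    for c,a,r,ct in blobs(cv2.inRange(h,lo,hi)//255,(320,185,400,210),20):
        P=plane('top',[c],.024)[0]*1000; E.append(P); print(c,a,P)
m=(E[0]+E[1])/2; d=(E[1]-E[0]); d/=np.linalg.norm(d); print('mid',m,'end pos',m+d*60)
e=m+d*60; e0=m-d*60
# predicted pixel of grip top at green end, and observed dark
for z in(.0145,.0545):
  for o in(50,60,70): q=m+d*o; print(z,o,proj('top',[q[0]/1e3,q[1]/1e3,z]))
g=t.max(2).astype(int)
for v in range(190,204): print(v,g[v,372:398])
E
```

```text
[330.4 198.8] 76.0 [ 549.5 -196.3   24. ]
[390.1 197.1] 80.0 [ 558.4 -388.3   24. ]
mid [ 554.  -292.3   24. ] end pos [ 556.7 -352.2   24. ]
0.0145 50 [[375.3 197.9]]
0.0145 60 [[378.4 197.8]]
0.0145 70 [[381.5 197.7]]
0.0545 50 [[377.5 196.3]]
0.0545 60 [[380.6 196.2]]
0.0545 70 [[383.8 196.1]]
190 [62 63 64 67 65 62 58 50 44 40 45 58 79 90 81 62 52 61 65 58 51 37 29 31
 33 29]
191 [132 131 134 137 133 119  95  71  51  51  64  90 134 158 144 114 106 111
 117 109  87  54  35  31  34  31]
192 [212 214 215 215 200 170 122  77  58  59  69 112 177 216 198 164 153 160
 163 154 124  75  35  31  32  30]
193 [243 244 244 242 230 181 117  71  62  61  70 114 192 234 225 194 186 186
 187 177 147  91  39  32  28  29]
194 [247 248 248 246 229 158  89  63  64  65  66 107 182 232 227 205 195 196
 193 185 152  96  42  31  32  30]
195 [243 242 243 239 208 133  64  60  71  72  69 101 171 225 225 206 197 194
 194 186 154  95  42  30  31  29]
196 [206 207 207 200 166 102  53  63  74  73  70  99 166 222 226 209 196 195
 194 186 152  93  40  28  28  31]
197 [128 128 128 126 104  70  47  66  76  75  68  95 163 221 227 214 199 196
 193 186 155  98  44  31  29  32]
198 [131 135 131 130 108  74  48  61  74  74  69  95 165 224 229 217 201 194
 194 187 159  97  45  31  33  29]
199 [209 211 212 204 172 114  64  54  65  62  64 104 174 228 231 220 203 196
 192 185 159  99  47  31  33  34]
200 [241 242 243 240 221 158  91  62  67  73  90 139 203 236 234 219 199 197
 194 186 157 100  45  32  35  31]
201 [245 246 246 245 237 201 143 104 110 129 152 194 232 244 237 219 200 196
 194 186 156  97  46  34  30  34]
202 [242 243 243 243 239 225 183 150 160 185 203 226 239 242 232 209 191 184
 185 177 147  95  48  32  32  34]
203 [225 224 222 221 217 206 180 158 165 187 195 204 211 209 191 171 155 149
 149 144 122  77  42  36  32  32]
```

```bash
python3 - <<'E'
from rig import manip
print(manip.sense()['time'],manip.sense()['contact_force']); print(manip.sign_off())
E
```

```text
37.25 [-0.62659194  0.82407831 -0.39757035]
the job is handed in; nothing more can be done
None
```

The spring from the blue bay is standing loaded in the tester. Its cap stayed above the red line, so I slid the result grip to the green end and handed the job in at 37 s of the 67 s.

**Handling:** I took the unit from the rack by its long sides, stood it on the worktop at about (0.43, 0.11) m, and gripped it again across its short ends. I then set it on the plate and lowered the brass weight onto the cap until the arm read about 0 N.

**Comparison:** The weight was fully carried after about 8.5 mm of sink, against 14.5 mm down to the line. The pictures put the sink at roughly 8–10 mm, still clearly above the line, so the unit is sound.

**Slider:** The grip met its end stop at about 9.5 N. In the top view its centre is at 380.4 px, against 380.6 px expected for full travel.

**Final pictures:** The weight stands upright on the cap. The other spring, beaker, petri dish and timer look to be where they were; I checked them by eye only. The gripper is well clear.

**Checks that disagreed:**
- **Centring in the tester:** the two cameras differ on how well the unit is centred between the guards. It is within about 1–2 mm by the top view, while the scene view suggested up to 3 mm. I left it there, as there are 6 mm free on each side.
- **Slider position:** my estimate across the track was about 3 mm off when I gripped it. That put about 6 N sideways on the arm, and I corrected it before sliding.

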